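Put the pipe fittings away in the hasp-locked chest

TASK

Put the loose white tees and elbows lying on the bench away in the plywood chest: click its brass thumb turn round to free the hasp, swing the hasp right over towards the robot, raise the lid until it stands about upright, and put each fitting in the bay where one of its own kind already lies. When they are all in, shut the lid fully, lay the hasp back down over the thumb turn and click the thumb turn crosswise again. Do not raise the lid before the hasp is swung clear, and leave the other things on the bench where they are.

Things in the scene. Friction and masses are not known exactly. Their poses are not given: they have to be found in the camera images.
- chest: fixed plywood chest, 180 (x) x 320 (y) x 75 mm high outside, without its 12 mm lid (lid top 87 mm above the bench); origin under its centre, own -x side is the front. Walls and floor 10 mm thick. A 10 mm partition (55 mm tall) along x at own y=0 makes two bays (y>0, y<0), each 145 (y) x 160 (x) x 65 mm deep. Lid hinged at the back; hasp and thumb turn at own y=-75 mm, lid handle at y=+70 mm.
- lid (a joint): lid hinge, rad: 0 shut, grows as the lid's front edge rises, stop at 1.75. Stiff hinge: it stays where it is left; raising takes about 6 N at the handle, lowering about 1 to 4 N.
- lid_hinge (a point): point on the lid's hinge axis, middle of the back edge, at the height of the lid's underside (75 mm); the hinge axis runs along the chest's y.
- lid_handle (a point): middle of the round bar of the lid's bail handle: bar 12 mm thick, 80 mm long, along the chest's y, its axis 40 mm above the lid's top; shut, it lies 150 mm in front of the lid hinge and 52 mm above it. The bar may turn between the fingers' pads while the lid swings. With the lid upright it lies behind the lid, 30 mm below its upper edge. Moves with the lid.
- hasp (a joint): hasp strap hinge, rad: 0 lying flat over the lid, pi/2 standing up, about 3 folded right over towards the robot, stop at 3.1. It stays where it is left (needs about 1 N at its end). It cannot leave the staple while the thumb turn stands crosswise.
- hasp_hinge (a point): point on the hasp's hinge axis (along the chest's y), at the chest's front edge, 94 mm above the bench.
- hasp_roll (a point): centre of the rolled free end of the steel hasp strap: roll 14 mm thick, 34 mm long along the chest's y, 78 mm from the hasp hinge; shut, it lies 10 mm above the lid top. Strap 28 mm wide, 4 mm thick, slot 13 mm wide. The roll can be pinched by its end faces (closing along the chest's y) from above at any hasp angle, and pivots between the pads.
- turn (a joint): brass thumb turn (turning staple) on the lid, rad, grows clockwise seen from above: 0 crosswise (its 26 mm blade along the chest's y, locking), 1.57 free (blade along the chest's x, in line with the hasp's slot). Sprung detent: needs about 0.1 N m to pass the middle (0.79), then snaps by itself to the nearer end and stays.
- turn_grip (a point): on the thumb turn's vertical axis, 30 mm above the lid top, 10 mm below its own top. Blade 9 mm thick, 26 mm long, from 12 to 40 mm above the lid top. The shut hasp strap's top is 9 mm above the lid; its roll (top 17 mm above the lid) lies 40 mm from this axis, the hasp's hinge 38 mm. Moves with the lid.
- tee1: white PVC tee lying flat, 30 mm thick: a run 70 mm long along its y with its axis at own x = -15.5 mm, and one stem along +x from the run to own x = +30.5 mm (stem axis at y=0). Origin at the underside, centre of its outline; 60 g. To be put away; may be absent (None).
- tee2: white PVC tee lying flat, 30 mm thick: a run 70 mm long along its y with its axis at own x = -15.5 mm, and one stem along +x from the run to own x = +30.5 mm (stem axis at y=0). Origin at the underside, centre of its outline; 60 g. To be put away; may be absent (None).
- elbow1: white PVC elbow lying flat, 30 mm thick: one leg along its +x (axis at own y = -15.5 mm), one along +y (axis at own x = -15.5 mm), both ending 30.5 mm from the origin; the corner lies at own (-15.5, -15.5) mm. Origin at the underside, centre of its outline; 50 g. To be put away; may be absent (None).
- elbow2: white PVC elbow lying flat, 30 mm thick: one leg along its +x (axis at own y = -15.5 mm), one along +y (axis at own x = -15.5 mm), both ending 30.5 mm from the origin; the corner lies at own (-15.5, -15.5) mm. Origin at the underside, centre of its outline; 50 g. To be put away; may be absent (None).
- stock_tee: white PVC tee lying flat, 30 mm thick: a run 70 mm long along its y with its axis at own x = -15.5 mm, and one stem along +x from the run to own x = +30.5 mm (stem axis at y=0). Origin at the underside, centre of its outline; 60 g. Lies in the chest already, towards the back of one of the bays: it marks the tees' bay and stays in it.
- stock_elbow: white PVC elbow lying flat, 30 mm thick: one leg along its +x (axis at own y = -15.5 mm), one along +y (axis at own x = -15.5 mm), both ending 30.5 mm from the origin; the corner lies at own (-15.5, -15.5) mm. Origin at the underside, centre of its outline; 50 g. Lies in the chest already, towards the back of the other bay: it marks the elbows' bay and stays in it.
- stub: cut-off of white pipe standing upright, 27 mm across, 55 mm high, open; origin at the centre of its underside. Not part of the job: stays where it is.
- hub: black printed hub with six spokes, 56 mm across, 20 mm high; origin under its centre. Not part of the job: stays where it is.
- spool: grey spool of wire standing on its flange, 52 mm across, 34 mm high; origin under its centre. Not part of the job: stays where it is.
- tub: open white tub, 90 mm across the rim, 100 mm high; origin under its centre. Not part of the job: stays where it is.
- driver: screwdriver lying flat, along its own x. Not part of the job: stays where it is.
- cap: domed white pipe cap, 36 mm across, 31 mm high; origin under its centre. Not part of the job: stays where it is.
Things that resemble listed ones, but are neither listed nor needed, are in the scene too. What is shaped like the elbow1 but pink is not meant.

How it is judged:
By the outcome, as a careful person would: the job done as asked, in the order asked, and still so for the second after the job is handed in, with the robot touching nothing.
Of tee1, tee2, elbow1, elbow2 only 2 to 4 are there at a start; the rules pass over those that are not, and their reading is None.
At some moment in a run one of tee1, tee2, elbow1, elbow2 may be knocked a few centimetres aside while the robot is not near it.
Once in a run the grip may slacken for a moment while it holds something.
It also fails if it takes over 210 s, if anything falls off the work surface, if the arm or the gripper's body presses on something with over 40 N, if the wrist force passes 120 N, or if a joint passes its speed limit or range.

ROBOT

A 6-joint arm with a two-finger parallel gripper is mounted at the origin on the work surface. World frame = base frame: x ahead of the robot, y to its left, z up, the work surface at z = 0. Lengths are in mm, angles in rad, forces in N, time in s.
With the tool pointing down it reaches from about 325 to 1000 mm from the base axis. Payload 5.1 kg.
Tool frame: the origin (TCP) lies midway between the tips of the shut fingers; the grasp point (between the pads) lies 19 mm behind it; x points along the fingers, y is the direction in which the jaws open and shut, and the axes are right-handed (so a half turn about x gives the same grasp; the last joint's range is limited). The gripper opens to 85 mm and grips with 20 to 120 N. Pads are 22 mm wide; open, the fingers measure 114 mm over their backs; the gripper's body (76 mm by 85 mm) begins 54 mm behind the grasp point. The pads swing forward as they close: fully open they stand 13 mm farther back than shut.
Start: joints at [1.115, 0.124, 1.65, -0, 1.367, -0.083], TCP at [236.766, 605.332, 231.322] pointing down, gripper open.
Joint ranges: [-2.61, 2.61], [-1.02, 2.33], [0.03, 2.71], [-1.35, 4.49], [0.32, 2.68], [-2.91, 2.91]. Speed limits (rad/s): [2.57, 2.57, 3.14, 3.14, 3.14, 3.14].

INTERFACE

Orientations are given as a unit quaternion [w, x, y, z].
In Python, from station import robot gives the robot as it stands.
- The arm moves only by the tool play_rows, never from a script. Its argument "targets" is a list that holds one entry, the list of rows, each a list of 7 numbers: the shift along the tool's x, y, z in m, then the turn, a rotation vector about the tool's x, y, z in degrees, then the opening, from 0 (shut) to 1 (fully open). A call has 1 to 10 rows; each row is the pose to reach, as a shift and turn from the pose commanded when the call began, along the tool's axes at that moment; what a row does not reach only later rows make up. A row lasts 1/8 s, in which the tool goes at most 62.5 mm and 10.7 degrees, less where a joint would pass 70% of its speed; a pose out of reach is approached as far as the arm can. A call with a gripper value outside its range is refused whole. The fingers move at their own pace and stop on an object; the grip force is fixed at half the most. Time passes only in rows, so rows that repeat a pose let the fingers close. It gives the time, the measured TCP pose, the force and the opening at its end, in the units of the state.
- robot.get_obs(): the state, without advancing time (a new reading comes with each control period).
- robot.capture(name): name is "side" or "top" or "wrist"; returns a dict with "frame" (400x640x3 uint8, red, green, blue), "range_z" (400x640 float32, mm along the optical axis (not along the pixel's ray), 0 where there is no reading), "camera_matrix" (3x3 intrinsics, pixels), "dist" ([k1, k2, p1, p2, k3] as OpenCV has them; the pictures are not rectified), "extrinsics" (4x4, takes a point from world to camera coordinates). Camera axes: x right, y down, z forward; pixel columns grow to the right and rows downward; lengths in mm; the calibration is good to about 2 mm. A picture is of the moment at which its call begins.
- robot.finish_job(): hands the job in, once; it reports no verdict.
The state is a dict: "time_s": time; "joints": joint angles; "joint_vel": joint speeds; "joint_torque": joint torques, N m; "tcp_pos": TCP position; "ee_rot": TCP orientation; "ft_force": force on the tool from outside, world axes, zero at the start; "torque": the same for the moment, N m; "gripper_width": finger opening in mm.
Only numpy, scipy, OpenCV 4.12 (cv2) and the standard library are available. Lean on these libraries where they do the work, as an engineer would, in place of code of your own. Each camera call takes 0.05 s, during which the arm holds its last target. There are 200 camera calls.

## Working session

There is one attempt and no reset: what is moved stays moved. The work goes in short steps, Python scripts to look and compute and a tool call to move; the robot and the scene stay as the last step left them, time stands still between calls to the robot, and variables do not carry over. Pictures are saved under pics/ and viewed, about 12 in all and at most 16, crops included, and the job is handed in when it is done.

Besides the shell and the picture viewer there is one more tool, called after "Request:" as name(argument=value, ...) on one line, values as JSON. play_rows: Moves the arm, as the interface text tells. Its arguments: {"type":"object","properties":{"targets":{"type":"array"}},"required":["targets"]}

```bash
mkdir -p pics; ls; cat > h.py <<'E'
import numpy as np, cv2
from station import robot
from scipy.spatial.transform import Rotation as R
def cap(n,save=None):
    c=robot.capture(n)
    if save: cv2.imwrite(f'pics/{save}.png',c['frame'][:,:,::-1])
    return c
def rays(c,uv):
    uv=np.array(uv,float).reshape(-1,1,2)
    p=cv2.undistortPoints(uv,c['camera_matrix'],np.array(c['dist'],float)).reshape(-1,2)
    E=np.array(c['extrinsics']);d=np.c_[p,np.ones(len(p))]@E[:3,:3]
    return -E[:3,:3].T@E[:3,3],d
def onz(c,uv,z):
    o,d=rays(c,uv); return o+d*((z-o[2])/d[:,2])[:,None]
def depthpt(c,uv):
    o,d=rays(c,uv); uv=np.array(uv).reshape(-1,2).astype(int)
    return o+d*c['range_z'][uv[:,1],uv[:,0]][:,None]
def cloud(c,s=1):
    v,u=np.mgrid[0:400:s,0:640:s]; uv=np.c_[u.ravel(),v.ravel()]
    return depthpt(c,uv).reshape(v.shape+(3,))
def project(c,P):
    E=np.array(c['extrinsics'])
    return cv2.projectPoints(np.array(P,float).reshape(-1,3),cv2.Rodrigues(E[:3,:3])[0],E[:3,3],c['camera_matrix'],np.array(c['dist'],float))[0].reshape(-1,2)
def st():
    o=robot.get_obs(); q=o['ee_rot']; M=R.from_quat([q[1],q[2],q[3],q[0]]).as_matrix()
    print('t',round(o['time_s'],2),'tcp',np.round(o['tcp_pos'],1),'w',round(o['gripper_width'],1),'F',np.round(o['ft_force'],1),'j',np.round(o['joints'],2)); print(np.round(M,3).tolist())
    return np.array(o['tcp_pos']),M
E
python3 - <<'E'
from h import *
p,M=st()
for n in ['top','side']:
    c=cap(n,n+'0'); E=c['extrinsics']; print(n,np.round(-E[:3,:3].T@E[:3,3]),c['camera_matrix'][0,0],(c['range_z']>0).mean())
E
```

```text
pics
t 0.0 tcp [236.5 604.8 230. ] w 85.4 F [-0.3 -0.3  0.4] j [ 1.12  0.12  1.65  0.    1.37 -0.08]
[[-0.001, 0.364, 0.931], [-0.002, 0.931, -0.364], [-1.0, -0.002, -0.0]]
top [ 162.   -6. 1647.] 493.8442476874196 0.99593359375
side [ 109.  763. 1017.] 448.0510092803261 0.9960546875
```

View pics/top0.png

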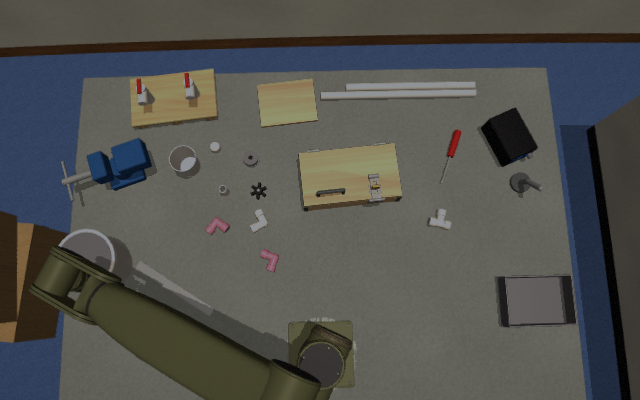

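View pics/side0.png

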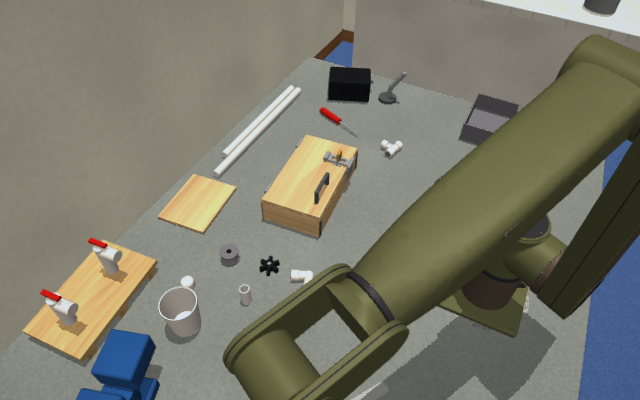

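The top view shows the chest around (350,175), with its handle at (330,191) and hasp at (376,187). There is an elbow at (260,220), a tee at (440,220) and pink decoys at (217,226) and (270,260). The arm hides the lower left. Next I fit the chest pose from the depth data.

```bash
python3 - <<'E'
from h import *
c=cap('top'); P=cloud(c); f=c['frame'].astype(int)
z=P[...,2]; roi=np.zeros(z.shape,bool); roi[140:215,290:410]=1
m=roi&(z>78)&(z<96); pts=P[m]
hull=pts[:,:2].astype(np.float32); (cx,cy),(w,h),a=cv2.minAreaRect(hull); print('lid',cx,cy,w,h,a,'z',np.median(pts[:,2])); print(cv2.boxPoints(((cx,cy),(w,h),a)))
for lab,mm in [('>100',roi&(z>105))]:
    n,L,s,ce=cv2.connectedComponentsWithStats(mm.astype(np.uint8))
    for i in range(1,n): print(lab,s[i],P[L==i].mean(0).round(1),P[L==i].max(0).round(1))
for n in ['top','side']:
    if n=='side': c=cap(n); P=cloud(c); f=c['frame'].astype(int)
    w=(f.min(2)>150)&(P[...,2]>8)&(P[...,2]<60)
    k,L,s,ce=cv2.connectedComponentsWithStats(w.astype(np.uint8))
    for i in range(1,k):
        if s[i][4]>12: q=P[L==i]; print(n,ce[i].round(),s[i][4],q.mean(0).round(1),np.percentile(q[:,2],95).round(1),np.ptp(q,axis=0).round())
E
```

```text
lid 571.6531982421875 -107.46244812011719 197.30874633789062 320.2648010253906 4.863724231719971 z 87.56613830673041
[[ 459.77704    43.72882 ]
 [ 486.9311   -275.38278 ]
 [ 683.52936  -258.65372 ]
 [ 656.3753     60.457886]]
>100 [357 141   1   1   1] [ 162.4   -6.4 1647. ] [ 162.4   -6.4 1647. ]
>100 [347 143   1   1   1] [ 162.4   -6.4 1647. ] [ 162.4   -6.4 1647. ]
>100 [395 143   1   1   1] [ 162.4   -6.4 1647. ] [ 162.4   -6.4 1647. ]
>100 [330 144   1   1   1] [ 162.4   -6.4 1647. ] [ 162.4   -6.4 1647. ]
>100 [367 147   1   1   1] [ 162.4   -6.4 1647. ] [ 162.4   -6.4 1647. ]
>100 [372 146   1   1   1] [ 162.4   -6.4 1647. ] [ 162.4   -6.4 1647. ]
>100 [365 150   1   1   1] [ 162.4   -6.4 1647. ] [ 162.4   -6.4 1647. ]
>100 [380 151   1   1   1] [ 162.4   -6.4 1647. ] [ 162.4   -6.4 1647. ]
>100 [304 153   1   1   1] [ 162.4   -6.4 1647. ] [ 162.4   -6.4 1647. ]
>100 [321 159   1   1   1] [ 162.4   -6.4 1647. ] [ 162.4   -6.4 1647. ]
>100 [332 159   1   1   1] [ 162.4   -6.4 1647. ] [ 162.4   -6.4 1647. ]
>100 [301 162   1   1   1] [ 162.4   -6.4 1647. ] [ 162.4   -6.4 1647. 
[... 2003 characters left out ...]
 -6.4 1647. ] [ 162.4   -6.4 1647. ]
>100 [358 213   1   1   1] [ 162.4   -6.4 1647. ] [ 162.4   -6.4 1647. ]
>100 [375 212   1   1   1] [ 162.4   -6.4 1647. ] [ 162.4   -6.4 1647. ]
>100 [394 213   1   1   1] [ 162.4   -6.4 1647. ] [ 162.4   -6.4 1647. ]
>100 [372 214   1   1   1] [ 162.4   -6.4 1647. ] [ 162.4   -6.4 1647. ]
side [256. 127.] 1345 [ 887.8 -287.4   21.8] 27.8 [ 61. 552.  24.]
side [391. 146.] 164 [ 420.6 -405.9   24.8] 30.2 [69. 74. 20.]
side [210. 211.] 246 [796.7 117.8  10.8] 13.7 [ 38. 174.   8.]
side [302. 275.] 218 [441.5 195.5  24.6] 28.9 [59. 48. 18.]
side [187. 281.] 126 [694.6 353.8  25.9] 30.0 [33. 34. 19.]
side [244. 289.] 40 [538.7 314.1  49.8] 55.3 [26. 25. 36.]
```

```bash
cat >> h.py <<'E'
def go(tgt,ydir=None,down=True):
    """print shift along current tool axes + turn about tool x"""
    p,M=st(); d=M.T@(np.array(tgt)-p)/1000
    msg='shift '+str(np.round(d,4))
    if ydir is not None:
        a=np.deg2rad(ydir); x=np.array([0,0,-1.]);y=np.array([np.cos(a),np.sin(a),0]);T=np.c_[x,y,np.cross(x,y)]
        msg+=' turn '+str(np.round(np.rad2deg(R.from_matrix(M.T@T).as_rotvec()),1))
    print(msg)
E
python3 -c "
from h import *
go([450,-110,380],4.9)"
```

```text
t 0.2 tcp [236.6 605.  230.5] w 85.6 F [ 0.3  0.4 -0.2] j [ 1.12  0.12  1.65 -0.    1.37 -0.08]
[[-0.001, 0.364, 0.931], [-0.001, 0.931, -0.364], [-1.0, -0.001, -0.0]]
shift [-0.1487 -0.5884  0.4591] turn [63.7  0.   0.1]
```

Request:
play_rows(targets=[[[-0.15,-0.588,0.459,63.7,0,0,0.4],[-0.15,-0.588,0.459,63.7,0,0,0.4],[-0.15,-0.588,0.459,63.7,0,0,0.4],[-0.15,-0.588,0.459,63.7,0,0,0.4],[-0.15,-0.588,0.459,63.7,0,0,0.4],[-0.15,-0.588,0.459,63.7,0,0,0.4],[-0.15,-0.588,0.459,63.7,0,0,0.4],[-0.15,-0.588,0.459,63.7,0,0,0.4],[-0.15,-0.588,0.459,63.7,0,0,0.4],[-0.15,-0.588,0.459,63.7,0,0,0.4]]])

```text
time_s: 1.45
tcp_pos: [412.0, 16.2, 355.1]
ee_rot: [0.521, 0.478, 0.521, -0.478]
ft_force: [1.0, 0.9, -0.7]
gripper_width: 33.8
```

```bash
python3 - <<'E'
from h import *
go([450,-110,380],4.9)
cap('wrist','w1')
c=cap('top','top1')
I=cv2.imread('pics/top1.png')
cv2.imwrite('pics/v1.png',np.hstack([cv2.resize(I[130:330,40:340],None,fx=1.33,fy=1.33),cv2.resize(cv2.imread('pics/w1.png'),(400,266))[:266]])[:266])
w=(c['frame'].min(2)>140);P=cloud(c);w&=(P[...,2]>8)&(P[...,2]<60)
k,L,s,ce=cv2.connectedComponentsWithStats(w.astype(np.uint8))
for i in range(1,k):
    if s[i][4]>12: q=P[L==i]; print(ce[i].round(),s[i][4],q.mean(0).round(1),np.percentile(q[:,2],95).round(1),np.ptp(q,axis=0).round())
E
```

```text
t 1.45 tcp [412.   16.2 355.1] w 33.8 F [ 1.   0.9 -0.7] j [-0.09 -0.47  1.97  0.    1.65 -0.18]
[[0.001, 0.996, 0.086], [0.0, 0.086, -0.996], [-1.0, 0.001, 0.0]]
shift [-0.0249  0.027   0.129 ] turn [ 0.   0.  -0.1]
[410.  85.] 515 [ 909.7 -339.2   26.6] 33.5 [ 24. 454.  25.]
[397.  93.] 629 [ 879.4 -290.5   26.5] 33.5 [ 25. 547.  26.]
[214. 146.] 42 [698.4 350.4  30.8] 35.4 [25. 23. 13.]
[442. 212.] 25 [ 450.2 -415.6   28.1] 33.9 [20. 16. 17.]
[259. 221.] 121 [434.7 196.3  27.7] 33.3 [68. 47. 23.]
[440. 221.] 107 [ 417.7 -406.1   27.8] 35.2 [35. 64. 22.]
```

View pics/v1.png

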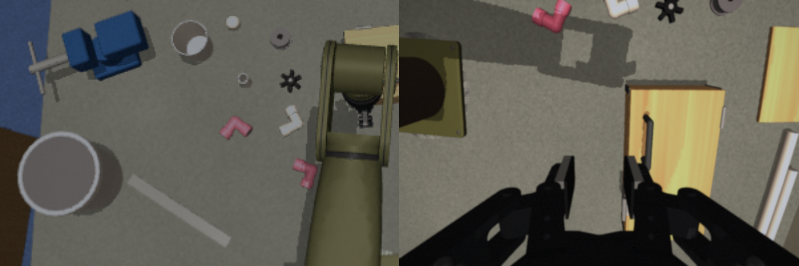

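Top view with the arm moved: only one elbow, at (260,220), and one tee, at (440,221), are present, plus two pink decoys, a tub and a bucket. I'll move so the wrist camera sees the thumb turn.

```bash
python3 -c "
from h import *
go([515,-330,300],4.9)"
```

```text
t 1.55 tcp [413.1  13.2 355.8] w 34.0 F [ 0.7  0.2 -0.1] j [-0.1  -0.47  1.96 -0.    1.65 -0.17]
[[0.002, 0.997, 0.077], [-0.002, 0.077, -0.997], [-1.0, 0.002, 0.002]]
shift [0.0566 0.0752 0.3499] turn [-0.5  0.1 -0.1]
```

Request:
play_rows(targets=[[[0.055,0.073,0.354,0,0,0,0.4],[0.055,0.073,0.354,0,0,0,0.4],[0.055,0.073,0.354,0,0,0,0.4],[0.055,0.073,0.354,0,0,0,0.4],[0.055,0.073,0.354,0,0,0,0.4],[0.055,0.073,0.354,0,0,0,0.4],[0.055,0.073,0.354,0,0,0,0.4],[0.055,0.073,0.354,0,0,0,0.4]]])

```text
time_s: 2.55
tcp_pos: [515.4, -327.2, 299.1]
ee_rot: [0.521, 0.478, 0.522, -0.478]
ft_force: [0.0, -0.3, -0.6]
gripper_width: 34.2
```

```bash
python3 - <<'E'
from h import *
st(); c=cap('wrist','w2'); np.savez('w2.npz',**c)
E=c['extrinsics']; print('cam',np.round(-E[:3,:3].T@E[:3,3]))
E
```

```text
t 2.55 tcp [ 515.4 -327.2  299.1] w 34.2 F [ 0.  -0.3 -0.6] j [-0.65  0.    1.66  0.    1.48 -0.74]
[[-0.001, 0.996, 0.087], [0.001, 0.087, -0.996], [-1.0, -0.001, -0.001]]
cam [ 509. -259.  442.]
```

View pics/w2.png

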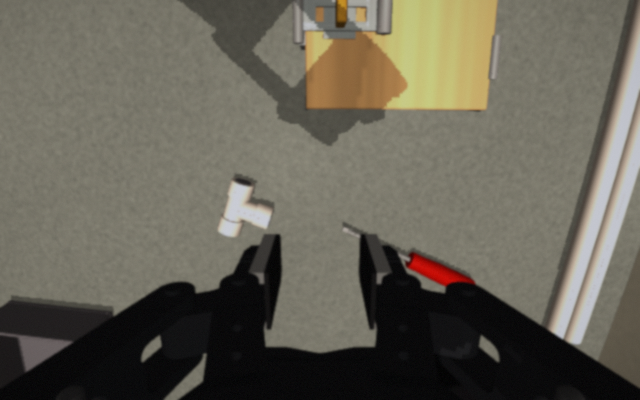

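The wrist view shows the tee at (240,210), the hasp and brass turn at (342,10) and the chest corner. I'll shift about 75 mm along +y to centre the turn.

Request:
play_rows(targets=[[[0.0,0.0,-0.06,0,0,0,0.4],[0.0,0.0,-0.085,0,0,0,0.4],[0.0,0.0,-0.085,0,0,0,0.4]]])

```text
time_s: 2.98
tcp_pos: [508.0, -241.3, 300.7]
ee_rot: [0.523, 0.477, 0.521, -0.477]
ft_force: [0.3, 0.3, -0.7]
gripper_width: 34.2
```

```bash
python3 - <<'E'
from h import *
st(); c=cap('wrist','w3'); np.savez('w3.npz',**c)
E=c['extrinsics']; print('cam',np.round(-E[:3,:3].T@E[:3,3]))
cv2.imwrite('pics/w3c.png',cv2.resize(cv2.imread('pics/w3.png')[0:200,240:540],None,fx=2.5,fy=2.5))
E
```

```text
t 2.98 tcp [ 508.  -241.3  300.7] w 34.2 F [ 0.3  0.3 -0.7] j [-0.54 -0.11  1.77 -0.    1.48 -0.63]
[[0.002, 0.996, 0.09], [-0.001, 0.09, -0.996], [-1.0, 0.002, 0.002]]
cam [ 502. -173.  443.]
```

View pics/w3c.png

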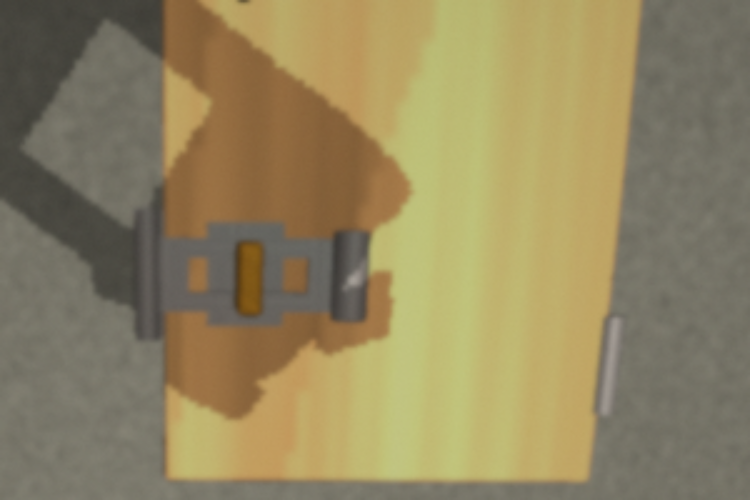

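Close view: the brass blade is at (340,112), crosswise, with the hasp roll at (380,110) and the hasp hinge at (299,110). I'll locate these by colour mask in both views.

```bash
python3 - <<'E'
from h import *
cs=[dict(np.load(f'w{i}.npz')) for i in (2,3)]
def mask(c):
    h=cv2.cvtColor(c['frame'],cv2.COLOR_RGB2HSV); m=(h[...,1]>190)&(h[...,0]>8)&(h[...,0]<28); m[:, :300]=0;m[:,400:]=0;m[160:]=0
    return m
for c in cs:
    k,L,s,ce=cv2.connectedComponentsWithStats(mask(c).astype(np.uint8))
    for i in range(1,k):
        if s[i][4]>30:
            print(s[i],ce[i]); uv=ce[i]; print(' z127',onz(c,uv,127).round(1),'depth',np.percentile(cloud(c)[L==i][:,2],[10,50,90]).round(1))
c=cs[1]
print('turn',onz(c,[339.6,111.6],125),'roll',onz(c,[379.6,110.4],99),depthpt(c,[[379,108],[380,113],[330,105],[299,110]]).round(1),'lid corners',onz(c,[[240+165/2.5,480/2.5],[240+590/2.5,480/2.5]],87))
# lines: lid near edge
P=cloud(c); m=(abs(P[...,2]-87)<4); e=P[m]; print(np.percentile(e[:,2],50))
# chest yaw from lid right side edge(y min): fit
ys=[]
for x in np.arange(500,640,10):
    q=e[abs(e[:,0]-x)<3]; ys.append([x,q[:,1].min()])
ys=np.array(ys); print(np.polyfit(ys[:,0],ys[:,1],1), ys[[0,-1]])
E
```

```text
[337   0   9  26 219] [340.91324201  11.72146119]
 z127 [[ 520.6 -191.   127. ]] depth [125.1 126.9 128. ]
[335  98   9  27 216] [339.4212963  111.06481481]
 z127 [[ 520.3 -185.7  127. ]] depth [126. 127. 128.]
turn [[ 520.6292852  -186.24303396  125.        ]] roll [[ 560.15729603 -182.69491655   99.        ]] [[ 558.6 -180.4  103.2]
 [ 560.1 -184.9  103.7]
 [ 512.8 -182.3   89.1]
 [ 483.5 -189.3   99.9]] lid corners [[ 496.42710723 -273.05861321   87.        ]
 [ 675.67078777 -256.96681933   87.        ]]
87.02534568462357
[ 7.76784966e-02 -3.10837448e+02] [[ 500.         -272.08136663]
 [ 630.         -261.7661824 ]]
```

```bash
python3 -c "
from h import *
go([520.5,-186,160],5)
go([520.5,-186,103],5)"
```

```text
t 3.02 tcp [ 508.1 -242.5  300.5] w 34.4 F [ 0.  -1.2  0.1] j [-0.54 -0.1   1.76 -0.    1.48 -0.63]
[[0.002, 0.996, 0.089], [-0.002, 0.089, -0.996], [-1.0, 0.001, 0.002]]
shift [ 0.1405  0.0172 -0.0554] turn [ 0.1  0.1 -0.1]
t 3.02 tcp [ 508.1 -242.5  300.5] w 34.4 F [ 0.  -1.2  0.1] j [-0.54 -0.1   1.76 -0.    1.48 -0.63]
[[0.002, 0.996, 0.089], [-0.002, 0.089, -0.996], [-1.0, 0.001, 0.002]]
shift [ 0.1975  0.0171 -0.0555] turn [ 0.1  0.1 -0.1]
```

Request:
play_rows(targets=[[[0.05,0.017,-0.0555,0,0,0,0.3],[0.1,0.017,-0.0555,0,0,0,0.3],[0.14,0.017,-0.0555,0,0,0,0.3],[0.17,0.017,-0.0555,0,0,0,0.3],[0.197,0.017,-0.0555,0,0,0,0.3],[0.197,0.017,-0.0555,0,0,0,0.3],[0.197,0.017,-0.0555,0,0,0,0.0],[0.197,0.017,-0.0555,0,0,0,0.0],[0.197,0.017,-0.0555,0,0,0,0.0],[0.197,0.017,-0.0555,0,0,0,0.0]]])

```text
time_s: 4.28
tcp_pos: [521.0, -187.5, 103.9]
ee_rot: [0.522, 0.478, 0.52, -0.478]
ft_force: [1.5, -1.7, 1.0]
gripper_width: 7.8
```

```bash
python3 -c "
from h import *
st()"
```

```text
t 4.28 tcp [ 521.  -187.5  103.9] w 7.8 F [ 1.5 -1.7  1. ] j [-0.44  0.03  1.98 -0.    1.13 -0.53]
[[0.003, 0.996, 0.086], [-0.002, 0.086, -0.996], [-1.0, 0.002, 0.002]]
```

Request:
play_rows(targets=[[[0,0,0,10,0,0,0],[0,0,0,20,0,0,0],[0,0,0,30,0,0,0],[0,0,0,40,0,0,0],[0,0,0,50,0,0,0],[0,0,0,60,0,0,0],[0,0,0,70,0,0,0],[0,0,0,80,0,0,0],[0,0,0,90,0,0,0],[0,0,0,90,0,0,0]]])

```text
time_s: 5.52
tcp_pos: [520.9, -187.3, 103.8]
ee_rot: [0.032, 0.707, 0.031, -0.706]
ft_force: [2.2, -2.3, 2.4]
gripper_width: 7.9
```

Request:
play_rows(targets=[[[0,0,0,0,0,0,0.25],[0,0,0,0,0,0,0.25],[-0.05,0,0,0,0,0,0.25],[-0.1,0,0,0,0,0,0.3],[-0.14,0,0,0,0,0,0.3],[-0.14,0,0,0,0,0,0.3]]])

```text
time_s: 6.28
tcp_pos: [521.8, -187.4, 247.1]
ee_rot: [0.032, 0.709, 0.03, -0.704]
ft_force: [-0.7, -0.3, -0.5]
gripper_width: 25.4
```

```bash
python3 - <<'E'
from h import *
st(); c=cap('wrist','w4'); 
h=cv2.cvtColor(c['frame'],cv2.COLOR_RGB2HSV); m=(h[...,1]>190)&(h[...,0]>8)&(h[...,0]<28)
P=cloud(c); m&=(abs(P[...,2]-127)<6)
q=P[m]; print(len(q), cv2.minAreaRect(q[:,:2].astype(np.float32)), q[:,2].mean()) if m.any() else print('none')
E=c['extrinsics']; print('cam',np.round(-E[:3,:3].T@E[:3,3]))
E
```

```text
t 6.28 tcp [ 521.8 -187.4  247.1] w 25.4 F [-0.7 -0.3 -0.5] j [-0.44 -0.1   1.85  0.    1.38  1.04]
[[0.007, 0.087, -0.996], [-0.003, -0.996, -0.087], [-1.0, 0.004, -0.007]]
282 ((521.845947265625, -185.7139434814453), (24.041566848754883, 6.226404190063477), 4.8327460289001465) 126.85595328362169
cam [ 588. -180.  390.]
```

The thumb turn now lies along the chest's x, so it is free. Next is the hasp roll.

```bash
python3 - <<'E'
from h import *
go([560.2,-183,89],-85)
for a in range(2,180,10): a=np.deg2rad(a+.2); print([round(float(-.078*(np.sin(a)-np.sin(np.deg2rad(2.2)))),3),0,round(float(.078*(np.cos(np.deg2rad(2.2))-np.cos(a))),3)],end=' ')
E
```

```text
t 6.33 tcp [ 520.6 -186.9  244.1] w 26.1 F [-0.   0.9 -0.7] j [-0.44 -0.1   1.85  0.    1.38  1.04]
[[0.003, 0.087, -0.996], [-0.001, -0.996, -0.087], [-1.0, 0.001, -0.002]]
shift [ 0.1552 -0.0006 -0.0394] turn [-0.  -0.1 -0.1]
[-0.0, 0, 0.0] [-0.013, 0, 0.002] [-0.026, 0, 0.006] [-0.039, 0, 0.012] [-0.049, 0, 0.02] [-0.059, 0, 0.03] [-0.066, 0, 0.042] [-0.071, 0, 0.054] [-0.074, 0, 0.067] [-0.075, 0, 0.081] [-0.073, 0, 0.094] [-0.069, 0, 0.107] [-0.063, 0, 0.12] [-0.055, 0, 0.13] [-0.045, 0, 0.14] [-0.033, 0, 0.147] [-0.021, 0, 0.152] [-0.008, 0, 0.155]
```

Request:
play_rows(targets=[[[0.0,0,-0.039,0,0,0,0.6],[0.06,0,-0.039,0,0,0,0.6],[0.11,0,-0.039,0,0,0,0.6],[0.14,0,-0.039,0,0,0,0.6],[0.155,0,-0.039,0,0,0,0.6],[0.155,0,-0.039,0,0,0,0.6],[0.155,0,-0.039,0,0,0,0],[0.155,0,-0.039,0,0,0,0],[0.155,0,-0.039,0,0,0,0]]])

```text
time_s: 7.45
tcp_pos: [559.2, -183.9, 88.0]
ee_rot: [0.031, 0.707, 0.03, -0.706]
ft_force: [-0.7, -3.6, 0.8]
gripper_width: 32.4
```

```bash
python3 - <<'E'
from h import *
st()
E
```

```text
t 7.45 tcp [ 559.2 -183.9   88. ] w 32.4 F [-0.7 -3.6  0.8] j [-0.41  0.12  1.91 -0.    1.11  1.08]
[[0.001, 0.086, -0.996], [-0.001, -0.996, -0.086], [-1.0, 0.001, -0.001]]
```

Gripped at 32–34 mm. Swinging over.

Request:
play_rows(targets=[[[-0.013,0,0.002,0,0,0,0],[-0.026,0,0.006,0,0,0,0],[-0.039,0,0.012,0,0,0,0],[-0.049,0,0.02,0,0,0,0],[-0.059,0,0.03,0,0,0,0],[-0.066,0,0.042,0,0,0,0],[-0.071,0,0.054,0,0,0,0],[-0.074,0,0.067,0,0,0,0],[-0.075,0,0.081,0,0,0,0],[-0.075,0,0.081,0,0,0,0]]])

```text
time_s: 8.7
tcp_pos: [477.8, -190.7, 163.2]
ee_rot: [0.03, 0.707, 0.03, -0.706]
ft_force: [0.2, -2.9, -0.8]
gripper_width: 29.2
```

Request:
play_rows(targets=[[[0.002,0,0.013,0,0,0,0],[0.006,0,0.026,0,0,0,0],[0.012,0,0.039,0,0,0,0],[0.02,0,0.049,0,0,0,0],[0.03,0,0.059,0,0,0,0],[0.042,0,0.066,0,0,0,0],[0.054,0,0.071,0,0,0,0],[0.067,0,0.073,0,0,0,0],[0.071,0,0.074,0,0,0,0],[0.071,0,0.074,0,0,0,0]]])

```text
time_s: 9.95
tcp_pos: [404.4, -196.7, 91.2]
ee_rot: [-0.03, -0.706, -0.031, 0.707]
ft_force: [0.6, -0.4, -0.2]
gripper_width: 0.2
```

```bash
python3 - <<'E'
from h import *
st()
E
```

```text
t 9.95 tcp [ 404.4 -196.7   91.2] w 0.2 F [ 0.6 -0.4 -0.2] j [-0.57 -0.2   2.21  0.    1.13  0.91]
[[-0.001, 0.086, -0.996], [0.0, -0.996, -0.086], [-1.0, -0.0, 0.0]]
```

It slipped (width 0.2). I'll lift and look.

Request:
play_rows(targets=[[[-0.06,0,0.03,0,0,0,0],[-0.12,0,0.03,0,0,0,0.4],[-0.18,0,0.03,0,0,0,0.4],[-0.2,0,0.03,0,0,0,0.4],[-0.2,0,0.03,0,0,0,0.4]]])

```text
time_s: 10.58
tcp_pos: [375.4, -199.8, 293.5]
ee_rot: [0.031, 0.708, 0.03, -0.705]
ft_force: [-0.3, 0.4, -0.5]
gripper_width: 34.2
```

```bash
python3 - <<'E'
from h import *
st(); c=cap('wrist','w5'); P=cloud(c)
C=np.array([572,-105.8]);t=np.deg2rad(5);Rm=np.array([[np.cos(t),-np.sin(t)],[np.sin(t),np.cos(t)]])
own=(P[...,:2]-C)@Rm
m=(own[...,0]>-190)&(own[...,0]<10)&(abs(own[...,1]+75)<13)&(P[...,2]>60)&(c['range_z']>0)
for x in range(-190,10,6):
    mm=m&(abs(own[...,0]-x)<3)
    if mm.sum(): print(x,np.percentile(P[mm][:,2],[5,50,98]).round(),end=' ')
E
```

```text
t 10.57 tcp [ 375.4 -199.8  293.5] w 34.2 F [-0.3  0.4 -0.5] j [-0.62 -0.43  2.04  0.    1.53  0.87]
[[0.003, 0.086, -0.996], [-0.002, -0.996, -0.086], [-1.0, 0.003, -0.003]]
-190 [371. 378. 383.] -184 [379. 388. 391.] -118 [171. 173. 175.] -112 [175. 177. 179.] -106 [175. 177. 179.] -100 [171. 173. 175.] -88 [86. 87. 88.] -82 [86. 87. 89.] -76 [86. 87. 90.] -70 [ 88.  90. 128.] -64 [ 88.  90. 128.] -58 [88. 89. 91.] -52 [88. 89. 90.]
```

View pics/w5.png

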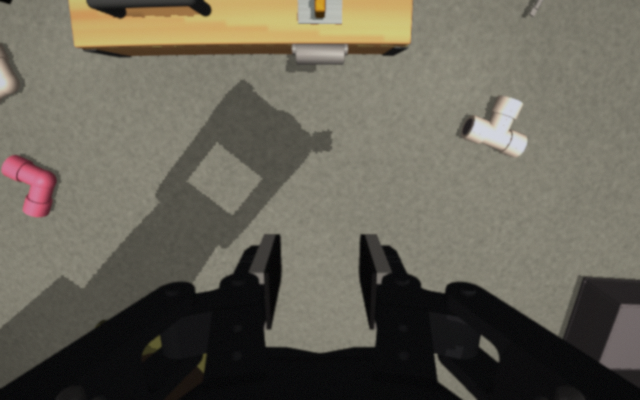

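The hasp stands just past upright, with its roll at pixel (320,53) and about z 172. I'll regrip it deeper and carry on.

```bash
python3 - <<'E'
from h import *
go([470,-190,153],-85)
E
```

```text
t 10.62 tcp [ 374.6 -199.3  291.1] w 34.5 F [-0.5  0.6 -0.3] j [-0.62 -0.43  2.04 -0.    1.53  0.87]
[[-0.0, 0.086, -0.996], [0.0, -0.996, -0.086], [-1.0, -0.0, 0.0]]
shift [ 0.1381 -0.001  -0.0959] turn [-0.1  0.   0. ]
```

Request:
play_rows(targets=[[[0.0,0,-0.05,0,0,0,0.6],[0.0,0,-0.095,0,0,0,0.6],[0.05,0,-0.095,0,0,0,0.6],[0.1,0,-0.095,0,0,0,0.6],[0.14,0,-0.095,0,0,0,0.6],[0.14,0,-0.095,0,0,0,0.6],[0.14,0,-0.095,0,0,0,0],[0.14,0,-0.095,0,0,0,0],[0.14,0,-0.095,0,0,0,0]]])

```text
time_s: 11.75
tcp_pos: [469.4, -191.5, 152.0]
ee_rot: [0.031, 0.707, 0.03, -0.706]
ft_force: [2.5, -3.9, -6.6]
gripper_width: 32.7
```

Request:
play_rows(targets=[[[0.0036,0,0.014,0,0,0,0],[0.0094,0,0.026,0,0,0,0],[0.017,0,0.037,0,0,0,0],[0.027,0,0.047,0,0,0,0],[0.038,0,0.055,0,0,0,0],[0.05,0,0.06,0,0,0,0],[0.063,0,0.064,0,0,0,0],[0.07,0,0.065,0,0,0,0],[0.07,0,0.065,0,0,0,0],[0.07,0,0.065,0,0,0,0]]])

```text
time_s: 13.0
tcp_pos: [405.2, -197.6, 84.4]
ee_rot: [0.031, 0.707, 0.03, -0.706]
ft_force: [-5.9, 1.8, 6.1]
gripper_width: 33.2
```

Request:
play_rows(targets=[[[0.0,0,0,0,0,0,0.6],[0.0,0,0,0,0,0,0.6],[0.0,0,0,0,0,0,0.6],[-0.05,0,0,0,0,0,0.6],[-0.11,0,0,0,0,0,0.6],[-0.17,0,0.03,0,0,0,0.6],[-0.22,0,0.03,0,0,0,0.6],[-0.22,0,0.03,0,0,0,0.6]]])

```text
time_s: 14.0
tcp_pos: [376.2, -200.6, 307.6]
ee_rot: [0.033, 0.709, 0.028, -0.703]
ft_force: [-0.4, 0.2, -1.1]
gripper_width: 51.1
```

```bash
cat >> h.py <<'E'
C=np.array([572,-105.8]);t=np.deg2rad(5);Rm=np.array([[np.cos(t),-np.sin(t)],[np.sin(t),np.cos(t)]])
def own(P): return (P[...,:2]-C)@Rm
def world(o): return C+Rm@np.array(o)
def prof(c,y0,hw=13,zmin=60,x0=-220,x1=100,s=8):
    P=cloud(c);o=own(P);m=(abs(o[...,1]-y0)<hw)&(P[...,2]>zmin)&(c['range_z']>0)
    for x in range(x0,x1,s):
        mm=m&(abs(o[...,0]-x)<s/2)
        if mm.sum(): print(x,np.percentile(P[mm][:,2],[5,50,98]).round(),end=' ')
E
python3 - <<'E'
from h import *
st(); c=cap('wrist','w6'); prof(c,-75); print(world([-60,70]))
E
```

```text
t 14.0 tcp [ 376.2 -200.6  307.6] w 51.1 F [-0.4  0.2 -1.1] j [-0.62 -0.44  2.02  0.    1.55  0.87]
[[0.009, 0.086, -0.996], [-0.006, -0.996, -0.086], [-1.0, 0.007, -0.008]]
-196 [382. 390. 397.] -188 [394. 402. 405.] -180 [114. 118. 406.] -172 [117. 119. 121.] -164 [114. 116. 119.] -156 [112. 113. 115.] -148 [109. 111. 113.] -140 [107. 108. 110.] -132 [104. 106. 108.] -124 [102. 104. 106.] -116 [ 98. 102. 104.] -108 [ 98.  99. 102.] -100 [ 97.  98. 100.] -92 [ 85.  98. 100.] -84 [86. 87. 88.] -76 [86. 87. 90.] -68 [ 88.  90. 128.] -60 [ 88.  90. 128.] -52 [88. 89. 90.] -44 [88. 88. 89.] [506.12741612 -41.2957157 ]
```

The hasp is at about 2.87 rad. I'll press the roll a little further down with shut fingers.

```bash
python3 - <<'E'
from h import *
go([405,-196,103],-85)
E
```

```text
t 14.05 tcp [ 375.3 -199.9  304.2] w 51.0 F [ 0.  -0.9 -1. ] j [-0.62 -0.44  2.03  0.    1.55  0.87]
[[0.004, 0.086, -0.996], [-0.003, -0.996, -0.086], [-1.0, 0.003, -0.004]]
shift [ 0.2013 -0.0021 -0.0291] turn [-0.1 -0.2 -0.2]
```

Request:
play_rows(targets=[[[0.0,0,-0.03,0,0,0,0],[0.06,0,-0.03,0,0,0,0],[0.12,0,-0.03,0,0,0,0],[0.17,0,-0.03,0,0,0,0],[0.19,0,-0.03,0,0,0,0],[0.2,0,-0.03,0,0,0,0],[0.203,0,-0.03,0,0,0,0],[0.15,0,-0.03,0,0,0,0],[0.08,0,-0.0,0,0,0,0],[0,0,0,0,0,0,0.3]]])

```text
time_s: 15.3
tcp_pos: [374.9, -198.6, 271.8]
ee_rot: [-0.03, -0.706, -0.031, 0.707]
ft_force: [1.0, -1.6, 0.5]
gripper_width: 17.2
```

```bash
python3 - <<'E'
from h import *
c=cap('wrist','w7'); prof(c,-75,x0=-190,x1=-160); print()
go([506,-41.3,230],5);go([506,-41.3,108],5)
E
```

```text
-190 [295. 353. 362.] -182 [363. 367. 369.] -174 [ 99. 101. 102.] -166 [ 98.  99. 101.] 
t 15.35 tcp [ 378.2 -200.9  282.6] w 24.7 F [ 1.5 -2.   6.7] j [-0.61 -0.43  2.06 -0.    1.5   0.87]
[[0.011, 0.086, -0.996], [-0.008, -0.996, -0.086], [-1.0, 0.009, -0.011]]
shift [ 0.0527 -0.1486 -0.1405] turn [-90.1  -0.1  -0.9]
t 15.35 tcp [ 378.2 -200.9  282.6] w 24.7 F [ 1.5 -2.   6.7] j [-0.61 -0.43  2.06 -0.    1.5   0.87]
[[0.011, 0.086, -0.996], [-0.008, -0.996, -0.086], [-1.0, 0.009, -0.011]]
shift [ 0.1747 -0.1497 -0.1392] turn [-90.1  -0.1  -0.9]
```

The hasp is now folded fully over. Next I grip the handle.

Request:
play_rows(targets=[[[0.05,-0.149,-0.14,-90,0,0,0.6],[0.05,-0.149,-0.14,-90,0,0,0.6],[0.05,-0.149,-0.14,-90,0,0,0.6],[0.05,-0.149,-0.14,-90,0,0,0.6],[0.05,-0.149,-0.14,-90,0,0,0.6],[0.05,-0.149,-0.14,-90,0,0,0.6],[0.05,-0.149,-0.14,-90,0,0,0.6],[0.05,-0.149,-0.14,-90,0,0,0.6],[0.05,-0.149,-0.14,-90,0,0,0.6],[0.05,-0.149,-0.14,-90,0,0,0.6]]])

```text
time_s: 16.6
tcp_pos: [502.7, -38.5, 220.5]
ee_rot: [0.521, 0.478, 0.521, -0.478]
ft_force: [-0.6, -0.1, -0.4]
gripper_width: 51.4
```

```bash
python3 - <<'E'
from h import *
go([506,-41.3,108],5)
E
```

```text
t 16.6 tcp [502.7 -38.5 220.5] w 51.4 F [-0.6 -0.1 -0.4] j [-0.18 -0.2   1.98  0.    1.36 -0.27]
[[-0.001, 0.996, 0.085], [0.0, 0.085, -0.996], [-1.0, -0.001, -0.0]]
shift [0.1125 0.0032 0.0031] turn [-0.1 -0.   0.1]
```

Request:
play_rows(targets=[[[0.04,0.003,0.003,0,0,0,0.6],[0.08,0.003,0.003,0,0,0,0.6],[0.105,0.003,0.003,0,0,0,0.6],[0.113,0.003,0.003,0,0,0,0.6],[0.113,0.003,0.003,0,0,0,0],[0.113,0.003,0.003,0,0,0,0],[0.113,0.003,0.003,0,0,0,0],[0.113,0.003,0.003,0,0,0,0],[0.113,0.003,0.003,0,0,0,0]]])

```text
time_s: 17.73
tcp_pos: [506.6, -41.7, 110.1]
ee_rot: [0.521, 0.478, 0.521, -0.478]
ft_force: [-4.6, 0.0, 5.4]
gripper_width: 9.8
```

Request:
play_rows(targets=[[[-0.0128,0.005,0,0,0,0,0],[-0.0252,0.0113,0,0,0,0,0],[-0.037,0.0185,0,0,0,0,0],[-0.048,0.0268,0,0,0,0,0],[-0.0585,0.036,0,0,0,0,0],[-0.068,0.046,0,0,0,0,0],[-0.0766,0.057,0,0,0,0,0],[-0.0843,0.0684,0,0,0,0,0],[-0.091,0.0806,0,0,0,0,0],[-0.0963,0.0933,0,0,0,0,0]]])

```text
time_s: 18.98
tcp_pos: [598.8, -33.7, 210.6]
ee_rot: [0.521, 0.477, 0.521, -0.479]
ft_force: [-12.9, -1.6, 12.8]
gripper_width: 9.4
```

Request:
play_rows(targets=[[[-0.0044,0.0132,0,0,0,0,0],[-0.0076,0.0267,0,0,0,0,0],[-0.0097,0.0404,0,0,0,0,0],[-0.0105,0.0542,0,0,0,0,0],[-0.0101,0.068,0,0,0,0,0],[-0.0085,0.0818,0,0,0,0,0],[-0.0057,0.0954,0,0,0,0,0],[-0.0017,0.1087,0,0,0,0,0],[0.001,0.116,0,0,0,0,0],[0.001,0.116,0,0,0,0,0]]])

```text
time_s: 20.23
tcp_pos: [717.8, -23.2, 207.3]
ee_rot: [0.523, 0.48, 0.519, -0.476]
ft_force: [3.9, -1.6, 4.9]
gripper_width: 9.7
```

```bash
python3 - <<'E'
from h import *
st(); cap('side','s1')
E
```

```text
t 20.23 tcp [717.8 -23.2 207.3] w 9.7 F [ 3.9 -1.6  4.9] j [-0.11  0.28  1.51  0.    1.34 -0.19]
[[0.008, 0.996, 0.086], [-0.0, 0.086, -0.996], [-1.0, 0.008, 0.001]]
```

View pics/s1.png

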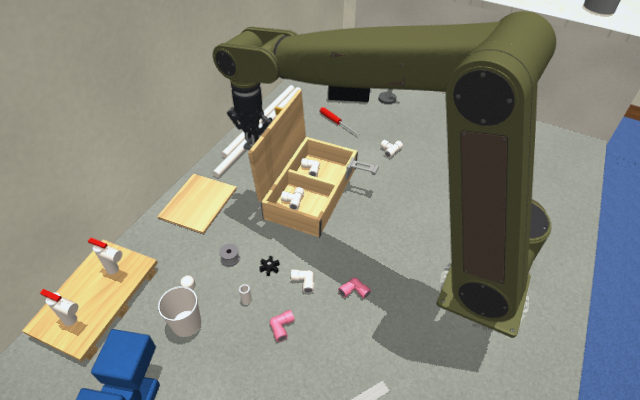

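The lid is upright. The stock fittings are at (291,198) in the +y bay and (312,165) in the −y bay. I'll release and look from above.

Request:
play_rows(targets=[[[0,0,0,0,0,0,0.3],[0,0,0,0,0,0,0.3],[0,0,0,0,0,0,0.3],[-0.05,0,0,0,0,0,0.3],[-0.1,0,0,0,0,0,0.3],[-0.16,0,0,0,0,0,0.3],[-0.2,-0.05,0.05,0,0,0,0.3],[-0.2,-0.1,0.1,0,0,0,0.3],[-0.2,-0.15,0.15,0,0,0,0.3],[-0.2,-0.15,0.15,0,0,0,0.3]]])

```text
time_s: 21.52
tcp_pos: [575.5, -187.2, 402.2]
ee_rot: [0.519, 0.478, 0.522, -0.479]
ft_force: [0.7, 0.4, -0.1]
gripper_width: 25.9
```

```bash
python3 - <<'E'
from h import *
st(); c=cap('wrist','w8'); np.savez('w8.npz',**c)
E=c['extrinsics']; print('cam',np.round(-E[:3,:3].T@E[:3,3]))
P=cloud(c);o=own(P); m=(abs(o[...,1])<150)&(P[...,2]>150)&(o[...,0]>40)&(P[...,2]<300); q=np.c_[o[m],P[m][:,2]]; print('lid top z',q[:,2].max(), 'x at top',np.percentile(q[q[:,2]>230][:,0],[2,50,98]) if (q[:,2]>230).any() else None)
E
```

```text
t 21.52 tcp [ 575.5 -187.2  402.2] w 25.9 F [ 0.7  0.4 -0.1] j [-0.4  -0.02  1.52 -0.    1.65 -0.49]
[[-0.004, 0.996, 0.084], [0.001, 0.084, -0.996], [-1.0, -0.004, -0.002]]
cam [ 570. -119.  545.]
lid top z 257.1260453311378 x at top [ 90.3804757   94.19423481 142.54564635]
```

View pics/w8.png

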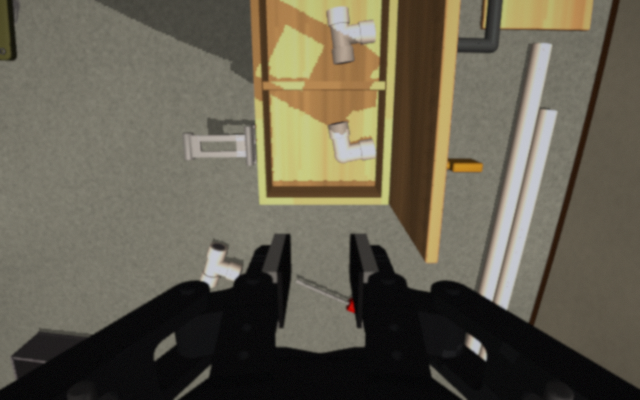

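The +y bay holds the tee (342,35) and the −y bay holds the elbow (345,145). The loose tee is at (220,262) and the lid is upright. Now I measure the tee pose from the two saved views.

```bash
cat >> h.py <<'E'
def fit(c,near,rad=70):
    f=c['frame'].astype(int); P=cloud(c); z=P[...,2]
    m=(np.hypot(P[...,0]-near[0],P[...,1]-near[1])<rad)&(z>13)&(z<36)&(c['range_z']>0)&(f.max(2)-f.min(2)<60)
    k,L,s,ce=cv2.connectedComponentsWithStats(m.astype(np.uint8)); i=1+np.argmax(s[1:,4]); q=P[L==i]
    (cx,cy),(w,h),a=cv2.minAreaRect(q[:,:2].astype(np.float32))
    B=np.deg2rad(a); u=np.array([np.cos(B),np.sin(B)]);v=np.array([-u[1],u[0]])
    d=q[:,:2].mean(0)-[cx,cy]
    print('n',len(q),'uv',ce[i].round(),'centre',np.round([cx,cy],1),'size along',round(np.rad2deg(B)%180,1),':',round(w,1),'other',round(h,1),'top',np.percentile(q[:,2],97).round(1),'centroid off u,v',round(d@u,1),round(d@v,1))
E
python3 - <<'E'
from h import *
for f in ('w2','w8'):
    fit(dict(np.load(f+'.npz')),(418,-406))
E
```

```text
n 1792 uv [242. 210.] centre [ 429.3 -408.9] size along 75.4 : 71.6 other 60.5 top 30.4 centroid off u,v 2.5 5.3
n 997 uv [218. 266.] centre [ 429.2 -408.6] size along 75.5 : 72.4 other 61.8 top 30.1 centroid off u,v 5.5 5.2
```

```bash
python3 - <<'E'
from h import *
go([446,-413,140],75.4)
E
```

```text
t 21.57 tcp [ 574.1 -189.5  402.5] w 25.8 F [ 0.8 -0.9  0.3] j [-0.41 -0.02  1.52 -0.    1.65 -0.49]
[[-0.005, 0.997, 0.082], [-0.001, 0.082, -0.997], [-1.0, -0.005, 0.0]]
shift [ 0.2633 -0.1447  0.2122] turn [-70.7  -0.2   0.3]
```

Request:
play_rows(targets=[[[0.05,-0.145,0.212,-70.7,0,0,0.65],[0.1,-0.145,0.212,-70.7,0,0,0.65],[0.15,-0.145,0.212,-70.7,0,0,0.65],[0.2,-0.145,0.212,-70.7,0,0,0.65],[0.263,-0.145,0.212,-70.7,0,0,0.65],[0.263,-0.145,0.212,-70.7,0,0,0.65],[0.263,-0.145,0.212,-70.7,0,0,0.65],[0.263,-0.145,0.212,-70.7,0,0,0.65],[0.263,-0.145,0.212,-70.7,0,0,0.65],[0.263,-0.145,0.212,-70.7,0,0,0.65]]])

```text
time_s: 22.82
tcp_pos: [453.1, -409.7, 142.8]
ee_rot: [0.702, 0.088, 0.701, -0.089]
ft_force: [-0.1, -0.5, 1.0]
gripper_width: 55.3
```

```bash
python3 - <<'E'
from h import *
go([446,-413,3],75.4)
c=cap('top'); fit(c,(425,-406)); fit(c,(437,196),60)
E
```

```text
t 22.82 tcp [ 453.1 -409.7  142.8] w 55.3 F [-0.1 -0.5  1. ] j [-0.82  0.11  1.82  0.    1.21 -2.14]
[[0.002, 0.248, 0.969], [-0.002, 0.969, -0.248], [-1.0, -0.002, 0.003]]
shift [ 0.1398 -0.0047 -0.0065] turn [0.2 0.2 0.1]Traceback (most recent call last):
  File "<stdin>", line 3, in <module>
  File "h.py", line 47, in fit
    k,L,s,ce=cv2.connectedComponentsWithStats(m.astype(np.uint8)); i=1+np.argmax(s[1:,4]); q=P[L==i]
                                                                       ~~~~~~~~~^^^^^^^^^
    return _wrapfunc(a, 'argmax', axis=axis, out=out, **kwds)
    return bound(*args, **kwds)
ValueError: attempt to get argmax of an empty sequence
```

```bash
python3 - <<'E'
from h import *
go([446,-413,3],75.4)
try: fit(cap('wrist'),(429,-409),60)
except Exception as e: print(e)
E
```

```text
t 22.88 tcp [ 453.1 -409.7  142.8] w 55.8 F [ 0.4 -0.2  0.2] j [-0.82  0.11  1.82  0.    1.21 -2.14]
[[0.002, 0.248, 0.969], [-0.002, 0.969, -0.248], [-1.0, -0.002, 0.003]]
shift [ 0.1397 -0.0047 -0.0064] turn [0.2 0.1 0.1]
n 5126 uv [311. 146.] centre [ 429.1 -409.2] size along 76.3 : 71.4 other 61.2 top 30.3 centroid off u,v 0.2 7.6
```

Tee confirmed in place. Descend, grip and lift.

Request:
play_rows(targets=[[[0.05,-0.005,-0.0065,0,0,0,0.65],[0.1,-0.005,-0.0065,0,0,0,0.65],[0.125,-0.005,-0.0065,0,0,0,0.65],[0.138,-0.005,-0.0065,0,0,0,0.65],[0.138,-0.005,-0.0065,0,0,0,0.65],[0.138,-0.005,-0.0065,0,0,0,0],[0.138,-0.005,-0.0065,0,0,0,0],[0.138,-0.005,-0.0065,0,0,0,0],[0.138,-0.005,-0.0065,0,0,0,0],[0.138,-0.005,-0.0065,0,0,0,0]]])

```text
time_s: 24.18
tcp_pos: [445.8, -414.0, 5.0]
ee_rot: [0.703, 0.087, 0.7, -0.089]
ft_force: [-0.9, -0.2, 7.1]
gripper_width: 27.8
```

Request:
play_rows(targets=[[[-0.03,0,0,0,0,0,0],[-0.08,0,0,0,0,0,0],[-0.13,0,0,0,0,0,0],[-0.18,0,0,0,0,0,0],[-0.22,0,0,0,0,0,0],[-0.22,0,0,0,0,0,0]]])

```text
time_s: 24.92
tcp_pos: [446.0, -414.3, 227.9]
ee_rot: [0.704, 0.086, 0.699, -0.09]
ft_force: [-0.4, -0.1, -1.2]
gripper_width: 28.1
```

```bash
python3 - <<'E'
from h import *
w=world([-21,77]); print(w); go([*w,225],95)
E
```

```text
[544.36891915 -30.92327884]
t 24.93 tcp [ 446.  -414.3  227.9] w 28.1 F [-0.4 -0.1 -1.2] j [-0.84  0.03  1.75 -0.    1.35 -2.16]
[[0.006, 0.248, 0.969], [-0.007, 0.969, -0.248], [-1.0, -0.005, 0.007]]
shift [9.000e-04 3.958e-01 2.000e-04] turn [-19.4   0.4   0.4]
```

Request:
play_rows(targets=[[[0,0.06,0,-5,0,0,0],[0,0.12,0,-10,0,0,0],[0,0.18,0,-15,0,0,0],[0,0.24,0,-19.5,0,0,0],[0,0.3,0,-19.5,0,0,0],[0,0.36,0,-19.5,0,0,0],[0,0.396,0,-19.5,0,0,0],[0,0.396,0,-19.5,0,0,0],[0,0.396,0,-19.5,0,0,0]]])

```text
time_s: 26.05
tcp_pos: [541.9, -29.3, 221.2]
ee_rot: [0.706, -0.032, 0.707, 0.032]
ft_force: [-0.3, 0.1, 0.5]
gripper_width: 27.7
```

```bash
python3 - <<'E'
from h import *
w=world([-21,77]); go([*w,15],95)
c=cap('wrist','w9')
E
```

```text
t 26.05 tcp [541.9 -29.3 221.2] w 27.7 F [-0.3  0.1  0.5] j [-0.15 -0.11  1.9  -0.    1.35 -1.81]
[[-0.002, -0.09, 0.996], [-0.0, 0.996, 0.09], [-1.0, 0.0, -0.002]]
shift [ 0.2062 -0.0018  0.0027] turn [ 0.1 -0.1 -0. ]
```

View pics/w9.png

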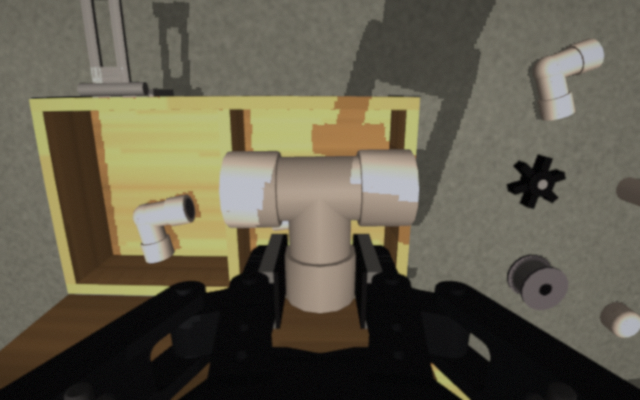

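The tee is held squarely over the +y bay, run towards the front. Lower and release.

Request:
play_rows(targets=[[[0.05,-0.002,0.0027,0,0,0,0],[0.1,-0.002,0.0027,0,0,0,0],[0.15,-0.002,0.0027,0,0,0,0],[0.185,-0.002,0.0027,0,0,0,0],[0.198,-0.002,0.0027,0,0,0,0],[0.204,-0.002,0.0027,0,0,0,0],[0.204,-0.002,0.0027,0,0,0,0],[0.204,-0.002,0.0027,0,0,0,0.55],[0.204,-0.002,0.0027,0,0,0,0.55],[0.204,-0.002,0.0027,0,0,0,0.55]]])

```text
time_s: 27.35
tcp_pos: [546.0, -30.8, 19.4]
ee_rot: [0.707, -0.032, 0.706, 0.032]
ft_force: [0.2, 0.7, 0.1]
gripper_width: 47.1
```

Request:
play_rows(targets=[[[-0.05,0,0,0,0,0,0.55],[-0.1,0,0,0,0,0,0.55],[-0.16,0,0,0,0,0,0.55],[-0.22,0,0,0,0,0,0.55],[-0.26,0.05,-0.02,0,0,0,0.55],[-0.26,0.11,-0.04,0,0,0,0.55],[-0.26,0.17,-0.06,0,0,0,0.55],[-0.26,0.22,-0.09,0,0,0,0.55],[-0.26,0.22,-0.09,0,0,0,0.55]]])

```text
time_s: 28.48
tcp_pos: [434.2, 183.1, 279.1]
ee_rot: [0.707, -0.034, 0.706, 0.034]
ft_force: [-0.2, 0.3, -0.1]
gripper_width: 46.8
```

```bash
python3 - <<'E'
from h import *
st(); c=cap('wrist','w10'); np.savez('w10.npz',**c); fit(c,(440,200),70)
P=cloud(c);o=own(P);f=c['frame'].astype(int);m=(abs(o[...,0])<78)&(o[...,1]>8)&(o[...,1]<148)&(P[...,2]>25)&(P[...,2]<60)&(f.max(2)-f.min(2)<60)
k,L,s,ce=cv2.connectedComponentsWithStats(m.astype(np.uint8))
for i in range(1,k):
  if s[i,4]>100: print(s[i,4],ce[i].round(),o[L==i].min(0).round(),o[L==i].max(0).round(),np.percentile(P[L==i][:,2],97).round(1))
E
```

```text
t 28.48 tcp [434.2 183.1 279.1] w 46.8 F [-0.2  0.3 -0.1] j [ 0.28 -0.31  1.98  0.    1.48 -1.38]
[[0.001, -0.096, 0.995], [0.001, 0.995, 0.096], [-1.0, 0.001, 0.001]]
n 1894 uv [331. 155.] centre [436.  203.5] size along 26.6 : 61.0 other 61.4 top 30.1 centroid off u,v -5.7 -3.9
2083 [131. 214.] [-66.  42.] [ -5. 113.] 40.0
1658 [131. 267.] [ 3. 30.] [ 63. 104.] 39.8
```

View pics/w10.png

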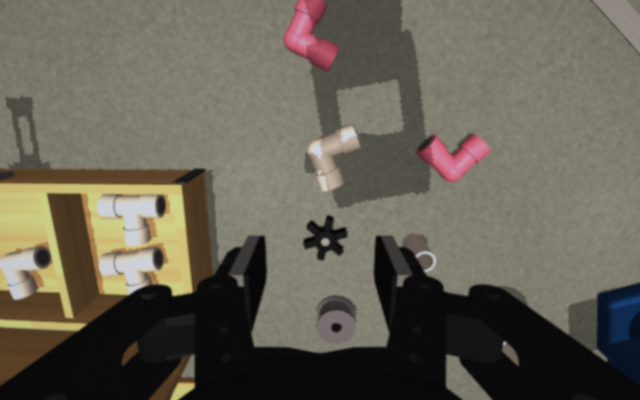

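The tee lies correctly in the +y bay (own x −66..−5, top 40). The loose elbow at (331,155) has centre (436,203.5) with its legs along 26.6° and 116.6°. I'll grip the 26.6° leg.

```bash
python3 - <<'E'
from h import *
go([458,197.3,140],116.6); go([458,197.3,4],116.6)
E
```

```text
t 28.52 tcp [435.2 181.7 279. ] w 47.0 F [ 0.6 -0.4  0.1] j [ 0.28 -0.31  1.97 -0.    1.48 -1.38]
[[0.001, -0.094, 0.996], [0.0, 0.996, 0.094], [-1.0, -0.0, 0.001]]
shift [0.139  0.0134 0.024 ] turn [-21.2   0.1   0. ]
t 28.52 tcp [435.2 181.7 279. ] w 47.0 F [ 0.6 -0.4  0.1] j [ 0.28 -0.31  1.97 -0.    1.48 -1.38]
[[0.001, -0.094, 0.996], [0.0, 0.996, 0.094], [-1.0, -0.0, 0.001]]
shift [0.275  0.0134 0.0239] turn [-21.2   0.1   0. ]
```

Request:
play_rows(targets=[[[0.0,0.0134,0.024,-10,0,0,0.6],[0.05,0.0134,0.024,-21.2,0,0,0.6],[0.1,0.0134,0.024,-21.2,0,0,0.6],[0.139,0.0134,0.024,-21.2,0,0,0.6],[0.139,0.0134,0.024,-21.2,0,0,0.6]]])

```text
time_s: 29.15
tcp_pos: [456.9, 193.8, 135.9]
ee_rot: [0.686, -0.161, 0.691, 0.16]
ft_force: [0.6, 0.3, 0.4]
gripper_width: 50.9
```

```bash
python3 - <<'E'
from h import *
fit(cap('wrist'),(436,203.5),50)
go([458,197.3,4],116.6)
E
```

```text
n 4537 uv [336. 162.] centre [436.3 203.6] size along 26.2 : 61.2 other 59.9 top 30.1 centroid off u,v -6.0 -4.4
t 29.2 tcp [458.8 194.6 138.8] w 51.2 F [ 0.2 -0.4  1. ] j [ 0.29 -0.14  2.07 -0.    1.21 -1.74]
[[-0.003, -0.442, 0.897], [-0.001, 0.897, 0.442], [-1.0, 0.0, -0.003]]
shift [0.1348 0.0027 0.0009] turn [-0.4 -0.2 -0. ]
```

Request:
play_rows(targets=[[[0.05,0.0025,0.0,0,0,0,0.6],[0.1,0.0025,0.0,0,0,0,0.6],[0.123,0.0025,0.0,0,0,0,0.6],[0.134,0.0025,0.0,0,0,0,0.6],[0.134,0.0025,0.0,0,0,0,0.6],[0.134,0.0025,0.0,0,0,0,0],[0.134,0.0025,0.0,0,0,0,0],[0.134,0.0025,0.0,0,0,0,0],[0.134,0.0025,0.0,0,0,0,0],[0.134,0.0025,0.0,0,0,0,0]]])

```text
time_s: 30.45
tcp_pos: [459.9, 198.5, 8.0]
ee_rot: [0.69, -0.161, 0.687, 0.161]
ft_force: [-0.1, -0.9, 6.4]
gripper_width: 28.1
```

Request:
play_rows(targets=[[[-0.03,0,0,0,0,0,0],[-0.08,0,0,0,0,0,0],[-0.13,0,0,0,0,0,0],[-0.18,0,0,0,0,0,0],[-0.22,0,0,0,0,0,0],[-0.22,0,0,0,0,0,0]]])

```text
time_s: 31.2
tcp_pos: [459.9, 198.7, 230.8]
ee_rot: [0.692, -0.161, 0.685, 0.161]
ft_force: [0.8, 0.2, -0.5]
gripper_width: 28.0
```

```bash
python3 - <<'E'
from h import *
w=world([-21,-90]); print(w); go([*w,225],95)
E
```

```text
[ 558.92392819 -197.28779343]
t 31.2 tcp [459.9 198.7 230.8] w 28.0 F [ 0.8  0.2 -0.5] j [ 0.3  -0.22  1.98  0.    1.37 -1.73]
[[0.009, -0.444, 0.896], [0.003, 0.896, 0.444], [-1.0, -0.001, 0.009]]
shift [ 0.0056 -0.3988 -0.0871] turn [21.4  0.5 -0. ]
```

Request:
play_rows(targets=[[[0,-0.06,-0.014,7,0,0,0],[0,-0.12,-0.028,14,0,0,0],[0,-0.18,-0.041,21.3,0,0,0],[0,-0.24,-0.054,21.3,0,0,0],[0,-0.3,-0.067,21.3,0,0,0],[0,-0.36,-0.08,21.3,0,0,0],[0,-0.399,-0.087,21.3,0,0,0],[0,-0.399,-0.087,21.3,0,0,0],[0,-0.399,-0.087,21.3,0,0,0]]])

```text
time_s: 32.33
tcp_pos: [556.2, -197.5, 224.3]
ee_rot: [0.706, -0.031, 0.707, 0.032]
ft_force: [-0.0, -0.4, 0.2]
gripper_width: 28.0
```

```bash
python3 - <<'E'
from h import *
w=world([-21,-90]); go([*w,18],95); c=cap('wrist','w11'); P=cloud(c);f=c['frame'].astype(int);o=own(P)
m=(P[...,2]>150)&(o[...,0]<85)&(f.min(2)>110)&(f.max(2)-f.min(2)<70); print(m.sum(), o[m].min(0) if m.any() else '',o[m].max(0) if m.any() else '')
E
```

```text
t 32.33 tcp [ 556.2 -197.5  224.3] w 28.0 F [-0.  -0.4  0.2] j [-0.43 -0.    1.79  0.    1.35 -2.09]
[[-0.002, -0.088, 0.996], [0.001, 0.996, 0.088], [-1.0, 0.002, -0.002]]
shift [ 0.2063 -0.0004  0.0032] turn [ 0.  -0.1 -0.1]
12125 [ -91.09196698 -101.97214772] [-12.46107294 -43.30743269]
```

```bash
python3 - <<'E'
from h import *
c=cap('wrist','w12'); P=cloud(c);f=c['frame'].astype(int);o=own(P)
m=(P[...,2]>150)&(o[...,0]<85)&(f.min(2)>110)&(f.max(2)-f.min(2)<70); print(np.percentile(o[m],[.5,2,10,50,90,98],axis=0).round().tolist(),np.percentile(P[m][:,2],[2,50,98]))
E
```

```text
[[-91.0, -100.0], [-72.0, -97.0], [-68.0, -94.0], [-57.0, -81.0], [-24.0, -51.0], [-15.0, -45.0]] [238.44780751 243.93249482 247.20600975]
```

View pics/w12.png

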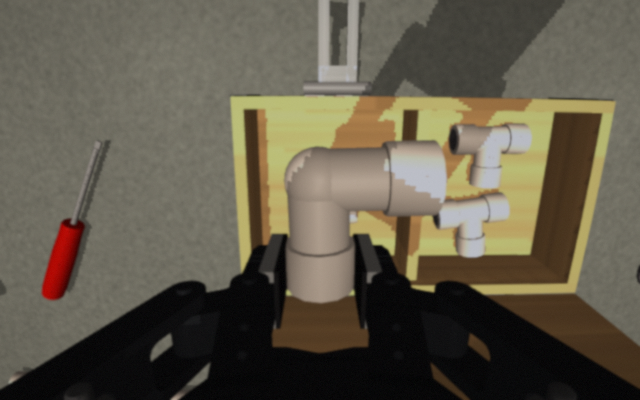

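The elbow is held straight over the −y bay, extent about −71..−12 in own x. Lower and release.

Request:
play_rows(targets=[[[0.05,0,0.004,0,0,0,0],[0.1,0,0.004,0,0,0,0],[0.15,0,0.004,0,0,0,0],[0.185,0,0.004,0,0,0,0],[0.198,0,0.004,0,0,0,0],[0.205,0,0.004,0,0,0,0],[0.205,0,0.004,0,0,0,0],[0.205,0,0.004,0,0,0,0.5],[0.205,0,0.004,0,0,0,0.5],[0.205,0,0.004,0,0,0,0.5]]])

```text
time_s: 33.67
tcp_pos: [561.3, -198.1, 21.4]
ee_rot: [0.707, -0.031, 0.706, 0.031]
ft_force: [0.2, -0.1, 0.4]
gripper_width: 42.9
```

Request:
play_rows(targets=[[[-0.05,0,0,0,0,0,0.5],[-0.1,0,0,0,0,0,0.5],[-0.16,0,0,0,0,0,0.5],[-0.22,0,0,0,0,0,0.5],[-0.28,0,0,0,0,0,0.5],[-0.34,0.05,0,0,0,0,0.4],[-0.38,0.1,0,0,0,0,0.4],[-0.38,0.1,0,0,0,0,0.4]]])

```text
time_s: 34.67
tcp_pos: [552.6, -96.6, 405.4]
ee_rot: [0.709, -0.033, 0.704, 0.031]
ft_force: [0.4, 0.1, -0.1]
gripper_width: 34.2
```

```bash
python3 - <<'E'
from h import *
c=cap('wrist','w13'); P=cloud(c);o=own(P);f=c['frame'].astype(int);m=(abs(o[...,0])<78)&(abs(o[...,1])<148)&(P[...,2]>25)&(P[...,2]<60)&(f.max(2)-f.min(2)<60)
k,L,s,ce=cv2.connectedComponentsWithStats(m.astype(np.uint8))
for i in range(1,k):
  if s[i,4]>100: print(s[i,4],ce[i].round(),o[L==i].min(0).round(),o[L==i].max(0).round(),np.percentile(P[L==i][:,2],97).round(1))
m=(abs(o[...,1])<150)&(P[...,2]>200)&(P[...,2]<275)&(o[...,0]>60)&(c['range_z']>0); q=np.c_[o[m],P[m][:,2]]; print('lid edge zmax',q[:,2].max(),'x by z',[(z,np.percentile(q[abs(q[:,2]-z)<4][:,0],[1,50,99]).round()) for z in (220,240,252) if (abs(q[:,2]-z)<4).any()])
d=(o[...,1]>20)&(o[...,1]<120)&(o[...,0]>100)&(P[...,2]>200)&(P[...,2]<250)&(f.max(2)<90)
print('handle', np.percentile(np.c_[o[d],P[d][:,2]],[5,50,95],axis=0).round(1) if d.any() else None)
w=world([90+55,70]); go([*w,400],5)
E
```

```text
1399 [365. 124.] [-66.  42.] [ -5. 112.] 40.7
2144 [263. 160.] [ -42. -110.] [ 78. -30.] 40.3
1270 [357. 174.] [ 4. 30.] [ 70. 101.] 40.5
lid edge zmax 256.6990290085372 x by z [(220, array([ 90.,  91., 137.])), (240, array([90., 91., 92.])), (252, array([ 90.,  93., 101.]))]
handle [[122.9  24.9 224.8]
 [137.9  36.9 229.7]
 [144.3  58.8 231.1]]
t 34.73 tcp [552.5 -96.2 404.8] w 34.4 F [-0.3  1.1  2. ] j [-0.27 -0.13  1.62  0.    1.65 -1.93]
[[0.006, -0.09, 0.996], [-0.001, 0.996, 0.09], [-1.0, -0.002, 0.006]]
shift [0.0057 0.0583 0.1637] turn [90.2  0.3 -0.2]
```

The elbow reads as merged with the stock one (own x −42..78), so I'll check visually.

View pics/w13.png

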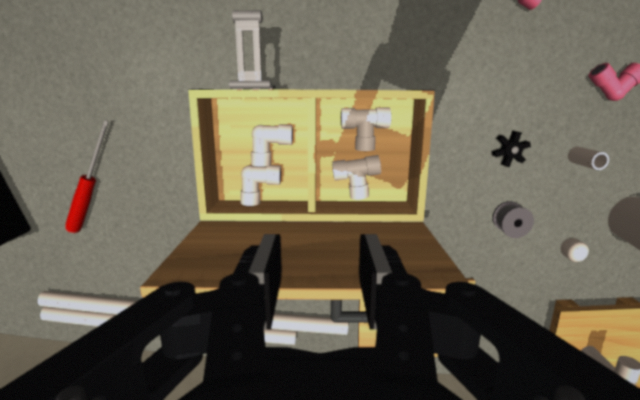

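All fittings lie flat in the right bays (tees right, elbows left in the image), though the elbow moved about 25 mm back towards the stock one. They are clear of the rim. Next I locate the handle bar to shut the lid.

```bash
python3 - <<'E'
from h import *
c=cap('wrist'); P=cloud(c);o=own(P);f=c['frame'].astype(int)
d=(o[...,1]>20)&(o[...,1]<120)&(o[...,0]>100)&(o[...,0]<175)&(P[...,2]>200)&(P[...,2]<250)&(f.max(2)<110)
q=np.c_[o[d],P[d][:,2]]
for y in range(20,120,8):
    s=q[abs(q[:,1]-y)<4]
    if len(s)>4: print(y,len(s),np.percentile(s[:,0],[5,50,95]).round(1),s[:,2].max().round(1),'x of top',s[s[:,2]>s[:,2].max()-2][:,0].mean().round(1))
E
```

```text
20 18 [123.  133.5 142.6] 228.1 x of top 133.1
28 164 [120.3 131.7 143.3] 232.3 x of top 130.8
36 111 [122.6 138.2 144.8] 231.5 x of top 140.0
44 94 [136.9 139.7 145.6] 231.7 x of top 142.3
52 85 [136.6 139.8 146.9] 231.8 x of top 142.5
60 65 [136.8 139.7 144.8] 232.4 x of top 142.5
```

```bash
python3 - <<'E'
from h import *
go([*world([142,70]),380],5)
E
```

```text
t 34.77 tcp [552.3 -97.5 402.4] w 34.0 F [-0.1 -0.2 -0.3] j [-0.27 -0.13  1.62 -0.    1.65 -1.93]
[[0.003, -0.09, 0.996], [-0.001, 0.996, 0.09], [-1.0, -0.001, 0.003]]
shift [0.0227 0.0596 0.1609] turn [90.1  0.2 -0.1]
```

Request:
play_rows(targets=[[[0.0,0.052,0.161,90,0,0,0.38],[0.0,0.052,0.161,90,0,0,0.38],[0.0,0.052,0.161,90,0,0,0.38],[0.0,0.052,0.161,90,0,0,0.38],[0.0,0.052,0.161,90,0,0,0.38],[0.0,0.052,0.161,90,0,0,0.38],[0.0,0.052,0.161,90,0,0,0.38],[0.0,0.052,0.161,90,0,0,0.38],[0.0,0.052,0.161,90,0,0,0.38],[0.0,0.052,0.161,90,0,0,0.38]]])

```text
time_s: 36.02
tcp_pos: [707.6, -33.7, 397.2]
ee_rot: [0.52, 0.477, 0.523, -0.479]
ft_force: [-0.1, -0.7, -0.8]
gripper_width: 32.5
```

```bash
python3 - <<'E'
from h import *
go([*world([142,70]),206],5)
E
```

```text
t 36.02 tcp [707.6 -33.7 397.2] w 32.5 F [-0.1 -0.7 -0.8] j [-0.12  0.21  1.28 -0.    1.66 -0.21]
[[-0.005, 0.996, 0.087], [0.0, 0.087, -0.996], [-1.0, -0.005, -0.001]]
shift [ 0.1912  0.0015 -0.0099] turn [ 0.  -0.   0.3]
```

Request:
play_rows(targets=[[[0.05,0.0015,-0.01,0,0,0,0.38],[0.1,0.0015,-0.01,0,0,0,0.38],[0.1,0.0015,-0.01,0,0,0,0.38]]])

```text
time_s: 36.4
tcp_pos: [705.6, -22.6, 292.4]
ee_rot: [0.518, 0.475, 0.525, -0.48]
ft_force: [-0.1, 0.2, -0.1]
gripper_width: 32.6
```

```bash
python3 - <<'E'
from h import *
go([*world([142,70]),206],5)
E
```

```text
t 36.4 tcp [705.6 -22.6 292.4] w 32.6 F [-0.1  0.2 -0.1] j [-0.11  0.22  1.43 -0.    1.5  -0.2 ]
[[-0.013, 0.996, 0.088], [0.001, 0.088, -0.996], [-1.0, -0.013, -0.002]]
shift [0.0864 0.0028 0.0014] turn [ 0.1 -0.1  0.8]
```

Request:
play_rows(targets=[[[0.03,0.002,0.0015,0,0,0,0.38],[0.06,0.002,0.0015,0,0,0,0.38],[0.078,0.002,0.0015,0,0,0,0.38],[0.085,0.002,0.0015,0,0,0,0.38],[0.085,0.002,0.0015,0,0,0,0.38]]])

```text
time_s: 37.02
tcp_pos: [711.0, -23.7, 216.5]
ee_rot: [0.522, 0.478, 0.521, -0.477]
ft_force: [-0.8, 0.1, 0.4]
gripper_width: 32.5
```

Request:
play_rows(targets=[[[0,0,0,0,0,0,0],[0,0,0,0,0,0,0],[0,0,0,0,0,0,0],[0,0,0,0,0,0,0]]])

```text
time_s: 37.52
tcp_pos: [711.2, -23.6, 217.2]
ee_rot: [0.522, 0.478, 0.521, -0.477]
ft_force: [-1.0, 0.6, 4.4]
gripper_width: 9.5
```

```bash
python3 - <<'E'
from h import *
p,M=st(); print(own(p))
E
```

```text
t 37.52 tcp [711.2 -23.6 217.2] w 9.5 F [-1.   0.6  4.4] j [-0.11  0.26  1.51 -0.    1.36 -0.2 ]
[[0.002, 0.996, 0.088], [-0.0, 0.088, -0.996], [-1.0, 0.002, 0.001]]
[145.80243297  69.76107148]
```

The grip is about 10 mm shallower than planned, so I'll reopen, go deeper and regrip.

Request:
play_rows(targets=[[[0,0,0,0,0,0,0.38],[0,0,0,0,0,0,0.38],[0.005,-0.001,0,0,0,0,0.38],[0.01,-0.001,0,0,0,0,0.38],[0.01,-0.001,0,0,0,0,0.38],[0.01,-0.001,0,0,0,0,0],[0.01,-0.001,0,0,0,0,0],[0.01,-0.001,0,0,0,0,0],[0.01,-0.001,0,0,0,0,0],[0.01,-0.001,0,0,0,0,0]]])

```text
time_s: 38.78
tcp_pos: [712.0, -23.6, 209.6]
ee_rot: [0.524, 0.479, 0.519, -0.476]
ft_force: [1.3, 0.5, 9.2]
gripper_width: 9.5
```

```bash
python3 - <<'E'
from h import *
p,M=st(); o=own(p); print(o)
r=158.8; a0=np.arctan2(150,-(o[0]-90)); print('phi0',np.rad2deg(a0)-19.1)
def w(phi,ref):
    a=np.deg2rad(phi+19.1); b=np.deg2rad(ref+19.1)
    return [round(-r*(np.sin(a)-np.sin(b))/1000,4),round(r*(np.cos(b)-np.cos(a))/1000,4)]
ref=np.rad2deg(a0)-19.1
print([w(ref-5*i,ref) for i in range(1,11)]); r2=ref-50
print(r2,[w(f,r2) for f in np.arange(r2-5,-1,-5)], w(0,r2), w(-1,r2))
E
```

```text
t 38.77 tcp [712.  -23.6 209.6] w 9.5 F [1.3 0.5 9.2] j [-0.11  0.27  1.52  0.    1.34 -0.2 ]
[[0.008, 0.996, 0.088], [-0.0, 0.088, -0.996], [-1.0, 0.008, 0.001]]
[146.6055247   69.69947932]
phi0 91.57501025991377
[[np.float64(-0.0043), np.float64(-0.0132)], [np.float64(-0.0075), np.float64(-0.0267)], [np.float64(-0.0094), np.float64(-0.0404)], [np.float64(-0.0102), np.float64(-0.0542)], [np.float64(-0.0098), np.float64(-0.068)], [np.float64(-0.0081), np.float64(-0.0818)], [np.float64(-0.0053), np.float64(-0.0954)], [np.float64(-0.0013), np.float64(-0.1086)], [np.float64(0.0039), np.float64(-0.1215)], [np.float64(0.0101), np.float64(-0.1338)]]
41.57501025991377 [[np.float64(0.0073), np.float64(-0.0118)], [np.float64(0.0156), np.float64(-0.0229)], [np.float64(0.0248), np.float64(-0.0332)], [np.float64(0.0349), np.float64(-0.0427)], [np.float64(0.0458), np.float64(-0.0512)], [np.float64(0.0574), np.float64(-0.0588)], [np.float64(0.0696), np.float64(-0.0653)], [np.float64(0.0824), np.float64(-0.0708)]] [np.float64(0.0865), np.float64(-0.0723)] [np.float64(0.0891), np.float64(-0.0732)]
```

Request:
play_rows(targets=[[[-0.0043,-0.0132,0,0,0,0,0],[-0.0075,-0.0267,0,0,0,0,0],[-0.0094,-0.0404,0,0,0,0,0],[-0.0102,-0.0542,0,0,0,0,0],[-0.0098,-0.068,0,0,0,0,0],[-0.0081,-0.0818,0,0,0,0,0],[-0.0053,-0.0954,0,0,0,0,0],[-0.0013,-0.1086,0,0,0,0,0],[0.0039,-0.1215,0,0,0,0,0],[0.0101,-0.1338,0,0,0,0,0]]])

```text
time_s: 40.02
tcp_pos: [577.3, -35.2, 197.0]
ee_rot: [0.523, 0.479, 0.52, -0.476]
ft_force: [4.9, 0.7, -2.8]
gripper_width: 9.8
```

Request:
play_rows(targets=[[[0.0073,-0.0118,0,0,0,0,0],[0.0156,-0.0229,0,0,0,0,0],[0.0248,-0.0332,0,0,0,0,0],[0.0349,-0.0427,0,0,0,0,0],[0.0458,-0.0512,0,0,0,0,0],[0.0574,-0.0588,0,0,0,0,0],[0.0696,-0.0653,0,0,0,0,0],[0.0824,-0.0708,0,0,0,0,0],[0.0865,-0.0723,0,0,0,0,0],[0.0865,-0.0723,0,0,0,0,0]]])

```text
time_s: 41.28
tcp_pos: [506.5, -41.4, 113.3]
ee_rot: [0.523, 0.479, 0.52, -0.476]
ft_force: [-0.0, 5.1, 19.0]
gripper_width: 9.7
```

```bash
python3 - <<'E'
from h import *
p,M=st(); o=own(p); print(o)
E
```

```text
t 41.27 tcp [506.5 -41.4 113.3] w 9.7 F [-0.   5.1 19. ] j [-0.19 -0.09  2.07  0.    1.15 -0.28]
[[0.005, 0.996, 0.088], [0.001, 0.088, -0.996], [-1.0, 0.005, -0.0]]
[-59.6125535   69.88624025]
```

Request:
play_rows(targets=[[[0,0,0,0,0,0,0.5],[0,0,0,0,0,0,0.5],[0,0,0,0,0,0,0.5],[-0.05,0,0,0,0,0,0.5],[-0.1,0,0,0,0,0,0.5],[-0.16,0,0,0,0,0,0.5],[-0.2,-0.05,0,0,0,0,0.5],[-0.2,-0.05,0.06,0,0,0,0.5],[-0.2,-0.05,0.12,0,0,0,0.5],[-0.2,-0.05,0.12,0,0,0,0.5]]])

```text
time_s: 42.52
tcp_pos: [464.1, -168.7, 308.0]
ee_rot: [0.52, 0.478, 0.521, -0.479]
ft_force: [-0.7, 0.6, 1.4]
gripper_width: 42.4
```

```bash
python3 - <<'E'
from h import *
c=cap('wrist','w14'); P=cloud(c);o=own(P)
for x,y in [(-80,-20),(-80,20),(-80,110),(0,0),(70,0),(-80,-120),(0,-100)]:
    m=(np.hypot(o[...,0]-x,o[...,1]-y)<5)&(c['range_z']>0); print((x,y),m.sum(),np.median(P[m][:,2]).round(1) if m.any() else '')
prof(c,-75,x0=-190)
print(); go([*world([-174,-75]),200],-85)
E
```

```text
(-80, -20) 76 87.2
(-80, 20) 83 86.9
(-80, 110) 0 
(0, 0) 77 87.0
(70, 0) 77 86.8
(-80, -120) 63 86.7
(0, -100) 59 86.9
-182 [ 97.  99. 101.] -174 [ 99. 101. 103.] -166 [ 98.  99. 101.] -158 [ 98. 364. 377.] -150 [97. 98. 99.] -142 [96. 98. 99.] -134 [ 96.  98. 347.] -126 [96. 97. 99.] -118 [96. 97. 99.] -110 [95. 96. 98.] -102 [95. 97. 99.] -94 [ 85.  99. 347.] -86 [86. 87. 88.] -78 [86. 87. 88.] -70 [ 88. 362. 377.] -62 [ 88. 111. 128.] -54 [ 88. 110. 128.] -46 [ 87.  90. 128.] -38 [86. 87. 88.] -30 [86. 87. 88.] -22 [86. 87. 89.] -14 [86. 87. 89.] -6 [86. 87. 88.] 2 [86. 87. 89.] 10 [86. 87. 88.] 18 [86. 87. 88.] 26 [86. 87. 88.] 34 [86. 87. 88.] 42 [86. 87. 88.] 50 [86. 87. 88.] 58 [86. 87. 88.] 66 [86. 87. 88.] 74 [85. 87. 88.] 82 [85. 87. 88.] 90 [85. 87. 88.] 
t 42.58 tcp [ 464.3 -167.   308. ] w 42.7 F [-0.6  0.2 -0.4] j [-0.45 -0.27  1.89  0.    1.52 -0.54]
[[-0.002, 0.996, 0.084], [0.001, 0.084, -0.996], [-1.0, -0.002, -0.001]]
shift [ 0.1081 -0.0611  0.0237] turn [89.8  0.   0.2]
```

The lid is fully shut (87 mm everywhere). Now I grip the hasp roll and swing it back.

Request:
play_rows(targets=[[[0,-0.061,0.024,90,0,0,0.6],[0,-0.061,0.024,90,0,0,0.6],[0,-0.061,0.024,90,0,0,0.6],[0,-0.061,0.024,90,0,0,0.6],[0,-0.061,0.024,90,0,0,0.6],[0,-0.061,0.024,90,0,0,0.6],[0,-0.061,0.024,90,0,0,0.6],[0,-0.061,0.024,90,0,0,0.6],[0,-0.061,0.024,90,0,0,0.6],[0,-0.061,0.024,90,0,0,0.6]]])

```text
time_s: 43.82
tcp_pos: [406.3, -193.8, 308.5]
ee_rot: [-0.032, -0.706, -0.032, 0.707]
ft_force: [0.5, -0.6, 0.1]
gripper_width: 51.1
```

```bash
python3 - <<'E'
from h import *
go([*world([-174,-75]),80],-85)
f=lambda a,r:[round(-.078*float(np.sin(np.deg2rad(a))-np.sin(np.deg2rad(r))),4),0,round(-.078*float(np.cos(np.deg2rad(a))-np.cos(np.deg2rad(r))),4)]
print([f(a,179) for a in range(171,98,-8)]); print([f(a,99) for a in range(91,18,-8)])
E
```

```text
t 43.83 tcp [ 406.3 -193.8  308.5] w 51.1 F [ 0.5 -0.6  0.1] j [-0.56 -0.37  1.97  0.    1.54  0.92]
[[-0.001, 0.09, -0.996], [0.001, -0.996, -0.09], [-1.0, -0.001, 0.001]]
shift [0.2285 0.002  0.0011] turn [0.2 0.1 0.1]
[[-0.0108, 0, -0.0009], [-0.0214, 0, -0.0034], [-0.0316, 0, -0.0073], [-0.0411, 0, -0.0126], [-0.0498, 0, -0.0191], [-0.0575, 0, -0.0268], [-0.0641, 0, -0.0355], [-0.0693, 0, -0.045], [-0.0732, 0, -0.0552], [-0.0757, 0, -0.0658]]
[[-0.0009, 0, -0.0108], [-0.0004, 0, -0.0217], [0.0017, 0, -0.0324], [0.0052, 0, -0.0427], [0.0102, 0, -0.0524], [0.0164, 0, -0.0613], [0.0238, 0, -0.0692], [0.0323, 0, -0.0761], [0.0416, 0, -0.0817], [0.0516, 0, -0.086]]
```

Request:
play_rows(targets=[[[0.06,0.002,0.001,0,0,0,0.6],[0.12,0.002,0.001,0,0,0,0.6],[0.17,0.002,0.001,0,0,0,0.6],[0.21,0.002,0.001,0,0,0,0.6],[0.228,0.002,0.001,0,0,0,0.6],[0.228,0.002,0.001,0,0,0,0.6],[0.228,0.002,0.001,0,0,0,0],[0.228,0.002,0.001,0,0,0,0],[0.228,0.002,0.001,0,0,0,0],[0.228,0.002,0.001,0,0,0,0]]])

```text
time_s: 45.08
tcp_pos: [406.3, -197.3, 82.2]
ee_rot: [0.031, 0.707, 0.031, -0.706]
ft_force: [-0.8, 1.5, 3.2]
gripper_width: 32.9
```

Request:
play_rows(targets=[[[-0.0108,0,-0.001,0,0,0,0],[-0.0214,0,-0.0034,0,0,0,0],[-0.0316,0,-0.0073,0,0,0,0],[-0.041,0,-0.0126,0,0,0,0],[-0.05,0,-0.019,0,0,0,0],[-0.0575,0,-0.0268,0,0,0,0],[-0.064,0,-0.0355,0,0,0,0],[-0.0693,0,-0.045,0,0,0,0],[-0.0732,0,-0.0552,0,0,0,0],[-0.0757,0,-0.0658,0,0,0,0]]])

```text
time_s: 46.32
tcp_pos: [471.6, -191.5, 158.5]
ee_rot: [-0.031, -0.706, -0.031, 0.707]
ft_force: [-3.3, -3.3, 0.3]
gripper_width: 32.1
```

Request:
play_rows(targets=[[[-0.001,0,-0.0108,0,0,0,0],[-0.0004,0,-0.0217,0,0,0,0],[0.0017,0,-0.0324,0,0,0,0],[0.0052,0,-0.0427,0,0,0,0],[0.0102,0,-0.0524,0,0,0,0],[0.0164,0,-0.0613,0,0,0,0],[0.0238,0,-0.0692,0,0,0,0],[0.0323,0,-0.0761,0,0,0,0],[0.0416,0,-0.0817,0,0,0,0],[0.0416,0,-0.0817,0,0,0,0]]])

```text
time_s: 47.58
tcp_pos: [552.0, -183.7, 113.7]
ee_rot: [-0.031, -0.706, -0.032, 0.707]
ft_force: [-0.8, -0.4, -0.4]
gripper_width: -0.3
```

```bash
python3 - <<'E'
from h import *
p,M=st(); print(own(p))
E
```

```text
t 47.58 tcp [ 552.  -183.7  113.7] w -0.3 F [-0.8 -0.4 -0.4] j [-0.41  0.08  1.91  0.    1.16  1.07]
[[-0.002, 0.088, -0.996], [0.001, -0.996, -0.088], [-1.0, -0.001, 0.002]]
[-26.73656976 -75.82807444]
```

It slipped again near upright. I'll check where the hasp stands.

```bash
python3 - <<'E'
from h import *
c=cap('wrist','w15'); prof(c,-75,hw=16,zmin=88,x0=-180,x1=0,s=6)
E
```

```text
-72 [126. 126. 127.] -66 [126. 127. 128.] -60 [126. 127. 128.] -54 [127. 127. 128.] -36 [151. 161. 167.] -30 [ 88. 160. 164.] -24 [ 88. 153. 180.] -18 [123. 165. 202.] -12 [160. 190. 204.] -6 [191. 208. 211.]
```

View pics/w15.png

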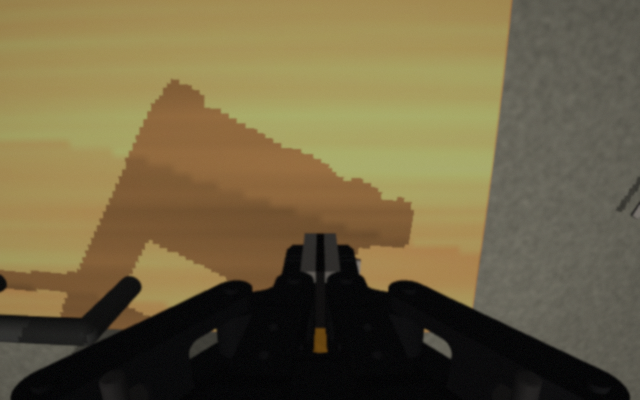

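The view shows only the free brass blade at (320,340). The hasp must be behind the fingers, so I'll lift straight up and back off.

Request:
play_rows(targets=[[[-0.06,0,0,0,0,0,0],[-0.12,0,0,0,0,0,0],[-0.18,0,0,0,0,0,0],[-0.2,0,0.05,0,0,0,0],[-0.2,0,0.1,0,0,0,0],[-0.2,0,0.13,0,0,0,0],[-0.2,0,0.13,0,0,0,0]]])

```text
time_s: 48.5
tcp_pos: [421.8, -195.7, 316.2]
ee_rot: [0.031, 0.707, 0.03, -0.706]
ft_force: [0.1, 0.1, 0.0]
gripper_width: -0.1
```

```bash
python3 - <<'E'
from h import *
c=cap('wrist','w16'); prof(c,-75,hw=10,zmin=88,x0=-180,x1=20,s=6); st()
E
```

```text
-168 [353. 363. 369.] -162 [353. 364. 369.] -156 [353. 362. 381.] -150 [329. 382. 404.] -144 [332. 386. 406.] -138 [384. 400. 413.] -102 [96. 97. 99.] -96 [ 98. 104. 115.] -90 [109. 130. 175.] -84 [175. 177. 179.] -78 [174. 177. 178.] -72 [ 88.  90. 128.] -66 [ 88. 126. 128.] -60 [ 89. 126. 128.] -54 [ 88. 125. 128.] -48 [ 88. 126. 128.] -42 [ 88.  89. 125.] -36 [88. 88. 89.] -30 [88. 88. 89.] -24 [88. 88. 89.] -18 [88. 88. 89.] -12 [88. 88. 89.] -6 [88. 88. 89.] 0 [88. 88. 88.] t 48.55 tcp [ 422.6 -195.6  316. ] w 0.1 F [-0.4  0.1  0.3] j [-0.55 -0.34  1.93  0.    1.54  0.94]
[[0.002, 0.087, -0.996], [-0.001, -0.996, -0.087], [-1.0, 0.001, -0.002]]
```

The hasp stands at about 79° from flat, already leaning towards the lid. I'll push it over with the shut fingers from the robot side.

Request:
play_rows(targets=[[[0.06,-0.001,0,0,0,0,0],[0.12,-0.001,0,0,0,0,0],[0.166,-0.001,0,0,0,0,0],[0.166,-0.001,-0.03,0,0,0,0],[0.166,-0.001,-0.05,0,0,0,0],[0.166,-0.001,-0.065,0,0,0,0],[0.166,-0.001,-0.08,0,0,0,0],[0.168,-0.001,-0.095,0,0,0,0],[0.17,-0.001,-0.11,0,0,0,0],[0.172,-0.001,-0.12,0,0,0,0]]])

```text
time_s: 49.8
tcp_pos: [543.6, -183.9, 143.3]
ee_rot: [0.031, 0.707, 0.031, -0.706]
ft_force: [0.1, -0.2, 0.3]
gripper_width: -0.2
```

Request:
play_rows(targets=[[[0,0,0,0,0,0,0],[-0.06,0,0,0,0,0,0],[-0.12,0,0.05,0,0,0,0],[-0.16,0,0.1,0,0,0,0],[-0.16,0,0.1,0,0,0,0]]])

```text
time_s: 50.42
tcp_pos: [442.1, -193.4, 307.3]
ee_rot: [0.032, 0.709, 0.029, -0.704]
ft_force: [-0.8, 0.4, -0.4]
gripper_width: 0.0
```

```bash
python3 - <<'E'
from h import *
c=cap('wrist','w17'); prof(c,-75,hw=10,zmin=88,x0=-130,x1=20,s=6); go([*world([-22,-75]),150],-85)
E
```

```text
-130 [320. 372. 395.] -124 [322. 373. 397.] -118 [375. 390. 404.] -100 [ 96.  98. 100.] -94 [ 97.  99. 100.] -88 [ 99. 101. 104.] -82 [ 89. 103. 106.] -76 [ 88. 108. 110.] -70 [ 89. 111. 128.] -64 [ 89. 117. 128.] -58 [ 89. 120. 128.] -52 [ 89. 124. 128.] -46 [ 89. 126. 129.] -40 [127. 129. 138.] -34 [137. 142. 144.] -28 [140. 142. 144.] -22 [138. 140. 142.] -16 [88. 88. 89.] -10 [88. 88. 89.] -4 [88. 88. 89.] 2 [88. 88. 89.] 8 [88. 88. 89.] 14 [88. 88. 89.] t 50.48 tcp [ 441.8 -193.5  307.1] w -0.0 F [0.5 0.4 0.5] j [-0.52 -0.3   1.92 -0.    1.51  0.96]
[[0.005, 0.086, -0.996], [-0.003, -0.996, -0.086], [-1.0, 0.004, -0.005]]
shift [ 0.1577 -0.0017 -0.1146] turn [-0.  -0.3 -0.2]
```

Request:
play_rows(targets=[[[0,-0.0015,-0.06,0,0,0,0],[0.0,-0.0015,-0.113,0,0,0,0],[0.06,-0.0015,-0.113,0,0,0,0],[0.12,-0.0015,-0.113,0,0,0,0],[0.15,-0.0015,-0.113,0,0,0,0],[0.175,-0.0015,-0.115,0,0,0,0],[0.19,-0.0015,-0.117,0,0,0,0],[0.2,-0.0015,-0.118,0,0,0,0],[0.204,-0.0015,-0.118,0,0,0,0],[0.204,-0.0015,-0.118,0,0,0,0]]])

```text
time_s: 51.72
tcp_pos: [560.3, -180.8, 103.0]
ee_rot: [-0.031, -0.706, -0.031, 0.707]
ft_force: [-9.9, 4.1, 15.5]
gripper_width: 0.1
```

Request:
play_rows(targets=[[[-0.06,0,0,0,0,0,0],[-0.12,0,0.05,0,0,0,0],[-0.18,0,0.1,0,0,0,0.3],[-0.18,0,0.1,0,0,0,0.3],[-0.18,0,0.1,0,0,0,0.3]]])

```text
time_s: 52.35
tcp_pos: [461.4, -190.4, 282.8]
ee_rot: [0.032, 0.709, 0.029, -0.704]
ft_force: [0.4, -0.3, 0.4]
gripper_width: 25.6
```

```bash
python3 - <<'E'
from h import *
c=cap('wrist','w18'); prof(c,-75,hw=10,zmin=80,x0=-130,x1=20,s=6)
P=cloud(c);h=cv2.cvtColor(c['frame'],cv2.COLOR_RGB2HSV); m=(h[...,1]>190)&(h[...,0]>8)&(h[...,0]<28)&(abs(P[...,2]-127)<5)
q=P[m]; print(); print(len(q), cv2.minAreaRect(q[:,:2].astype(np.float32)))
go([521.2,-186,103],-85)
E
```

```text
-112 [350. 356. 358.] -106 [357. 365. 372.] -100 [100. 372. 380.] -94 [ 96.  98. 100.] -88 [95. 96. 97.] -82 [87. 96. 97.] -76 [86. 88. 97.] -70 [ 88.  97. 128.] -64 [ 89. 125. 128.] -58 [ 89. 111. 128.] -52 [ 89. 125. 128.] -46 [ 88.  96. 128.] -40 [86. 88. 97.] -34 [86. 96. 97.] -28 [95. 96. 99.] -22 [100. 103. 105.] -16 [102. 103. 105.] -10 [ 86.  88. 102.] -4 [86. 87. 88.] 2 [86. 87. 89.] 8 [86. 87. 89.] 14 [86. 87. 89.] 
228 ((520.5359497070312, -185.7924041748047), (22.70001983642578, 5.832144737243652), 5.001079082489014)
t 52.4 tcp [ 461.2 -189.9  280.4] w 25.4 F [ 0.6  0.4 -1. ] j [-0.5  -0.25  1.92  0.    1.46  0.98]
[[0.003, 0.087, -0.996], [-0.002, -0.996, -0.087], [-1.0, 0.002, -0.003]]
shift [ 0.1776  0.001  -0.0596] turn [ 0.  -0.2 -0.1]
```

The hasp lies flat (strap top 97, roll top 104) and the blade is still along x. Grip the turn and rotate it back.

Request:
play_rows(targets=[[[0,0.001,-0.0595,0,0,0,0.3],[0.05,0.001,-0.0595,0,0,0,0.3],[0.1,0.001,-0.0595,0,0,0,0.3],[0.14,0.001,-0.0595,0,0,0,0.3],[0.165,0.001,-0.0595,0,0,0,0.3],[0.176,0.001,-0.0595,0,0,0,0.3],[0.176,0.001,-0.0595,0,0,0,0],[0.176,0.001,-0.0595,0,0,0,0],[0.176,0.001,-0.0595,0,0,0,0],[0.176,0.001,-0.0595,0,0,0,0]]])

```text
time_s: 53.65
tcp_pos: [519.5, -187.2, 102.4]
ee_rot: [-0.033, -0.706, -0.03, 0.707]
ft_force: [0.4, -8.2, -9.2]
gripper_width: 8.0
```

Request:
play_rows(targets=[[[0,0,0,-10,0,0,0],[0,0,0,-20,0,0,0],[0,0,0,-30,0,0,0],[0,0,0,-40,0,0,0],[0,0,0,-50,0,0,0],[0,0,0,-60,0,0,0],[0,0,0,-70,0,0,0],[0,0,0,-80,0,0,0],[0,0,0,-90,0,0,0],[0,0,0,-90,0,0,0]]])

```text
time_s: 54.9
tcp_pos: [521.5, -189.0, 103.2]
ee_rot: [0.525, 0.476, 0.519, -0.478]
ft_force: [8.2, -14.2, -12.3]
gripper_width: 8.1
```

Request:
play_rows(targets=[[[0,0,0,0,0,0,0.25],[0,0,0,0,0,0,0.25],[-0.06,0,0,0,0,0,0.25],[-0.12,0,0,0,0,0,0.3],[-0.18,0,0.05,0,0,0,0.3],[-0.2,0,0.08,0,0,0,0.3],[-0.2,0,0.08,0,0,0,0.3]]])

```text
time_s: 55.78
tcp_pos: [528.4, -267.5, 308.0]
ee_rot: [0.524, 0.479, 0.518, -0.478]
ft_force: [0.1, -0.4, -0.6]
gripper_width: 25.7
```

```bash
python3 - <<'E'
from h import *
st(); c=cap('wrist','w19')
P=cloud(c);h=cv2.cvtColor(c['frame'],cv2.COLOR_RGB2HSV); m=(h[...,1]>190)&(h[...,0]>8)&(h[...,0]<28)&(abs(P[...,2]-127)<5)
q=P[m]; print(len(q), cv2.minAreaRect(q[:,:2].astype(np.float32))) if m.any() else print('none')
prof(c,-75,hw=10,zmin=80,x0=-130,x1=20,s=6)
E
```

```text
t 55.77 tcp [ 528.4 -267.5  308. ] w 25.7 F [ 0.1 -0.4 -0.6] j [-0.56 -0.04  1.7  -0.    1.48 -0.64]
[[0.007, 0.996, 0.085], [-0.004, 0.085, -0.996], [-1.0, 0.006, 0.005]]
190 ((520.5877685546875, -185.60267639160156), (5.320966720581055, 22.937997817993164), 4.905606746673584)
-100 [ 96.  98. 100.] -94 [ 96.  99. 100.] -88 [95. 96. 98.] -82 [87. 96. 98.] -76 [86. 88. 97.] -70 [88. 90. 98.] -64 [ 88.  96. 128.] -58 [126. 127. 129.] -52 [ 88.  95. 127.] -46 [88. 90. 98.] -40 [86. 88. 97.] -34 [86. 96. 98.] -28 [95. 96. 97.] -22 [ 99. 103. 105.] -16 [102. 103. 105.] -10 [ 86.  88. 102.] -4 [86. 87. 89.] 2 [86. 87. 88.] 8 [86. 87. 89.] 14 [86. 87. 88.]
```

View pics/w19.png

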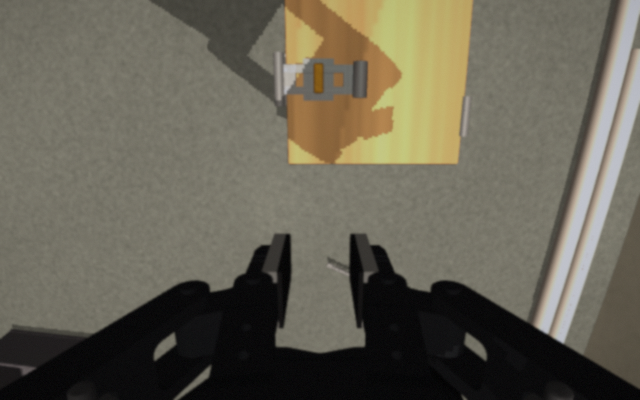

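The view shows the blade crosswise at (319,78), the hasp flat over it and the lid shut. I'll check the bench for leftover fittings, then hand in.

```bash
python3 - <<'E'
from h import *
for n in ('top','side'):
    c=cap(n);P=cloud(c);f=c['frame'].astype(int);w=(f.min(2)>140)&(f.max(2)-f.min(2)<50)&(P[...,2]>12)&(P[...,2]<60)&(P[...,0]<1000)
    k,L,s,ce=cv2.connectedComponentsWithStats(w.astype(np.uint8))
    for i in range(1,k):
        if s[i][4]>20: q=P[L==i]; print(n,ce[i].round(),s[i][4],q.mean(0).round(),np.ptp(q,axis=0).round())
robot.finish_job(); print('done')
E
```

```text
top [410.  85.] 563 [ 909. -339.   27.] [ 23. 452.  23.]
top [397.  93.] 681 [ 879. -290.   27.] [ 22. 544.  22.]
top [214. 146.] 51 [698. 350.  32.] [29. 25. 18.]
side [256. 127.] 1380 [ 887. -286.   22.] [ 58. 554.  22.]
side [187. 281.] 132 [694. 354.  26.] [33. 34. 19.]
side [244. 289.] 43 [539. 314.  49.] [25. 26. 35.]
the job is handed in; nothing more can be done
done
```

The job is done and handed in at about 56 s, of the 210 s allowed. Only one tee and one elbow were on the bench. I freed the turn, folded the hasp over to about 3.1 rad and raised the lid to about 90°. The tee went in the +y bay beside the stock tee and the elbow in the −y bay beside the stock elbow. Then I shut the lid, laid the hasp back down and turned the thumb turn crosswise.

**Last checks:**
- **Lid:** its top measured 87 mm at every point I could see.
- **Hasp:** it lies flat, with the strap top at 97 mm and the roll top at 104 mm.
- **Thumb turn:** the blade lies along the chest's y.
- **Bench:** no white fittings are left on it, and the cap and stub are where they were. I did not re-measure the hub, spool, tub or driver at the end.

**What went wrong or disagreed:**
- **Hasp grip:** the roll slipped out of the fingers near upright on both swings. I regripped it on the way out and finished the return by pushing it with shut fingers.
- **Elbow position:** it came to rest about 25 mm further back than I placed it, against the stock elbow. It is still flat and in the right bay.

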